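# Empty the tray of spent culture dishes into the sterilising can and put its lid on

## Task

Tip the spent culture dishes from the steel tray into the steel sterilising can, all three of them, and set the empty tray back down flat on the table. Then lower the can's lid gently, without dropping it, over the centre shaft and the guide pin until it lies flat on the rim all round, and let go. Leave everything else on the table where it stands.

Things in the scene. Friction and masses are not known exactly. Their poses are not given: they have to be found in the camera images.
- tray_grip (a point): centre of the tray's blue grip bar; frame of the tray (x to the lip, z up). The bar, 13 x 74 x 22 mm (x, y, z), stands 8 mm behind the back wall, its centre 58 mm above the table when the tray is flat; pinch it from above across tray x. Tray: polished steel channel, 79 mm wide outside, 74 mm inside, open on top and at the lip, 0.26 kg empty. Walls end 28 mm below this point, sloping down to the lip over the last 37 mm
- tray_lip (a point): middle of the tray's open front edge, on the floor surface, 172 mm along tray x from tray_grip and 53 mm lower, 5 mm above the table; axes of the tray. The floor runs from here 162 mm back to the back wall. It is slippery: dishes begin to slide at a slope of 15 to 23 degrees
- dish_a_mid (a point): centre of a culture dish with lid, pinkish clear disc 60 mm across, 15 mm thick, 20 g; lies loose on the tray floor
- dish_b_mid (a point): centre of the second culture dish, same size, loose on the tray floor, one of dish a and dish b is nearer to the lip
- dish_c_mid (a point): centre of the third culture dish, same size, stacked on top of dish a
- can: sterilising can: open round steel can fixed on the table, 160 mm outer diameter, 3 mm wall, rim 130 mm above the table, floor 4 mm thick. Origin at the middle of its underside, z up. A steel shaft, 12 mm thick, stands on its axis and ends in a cone 152 mm above the table. A guide pin, 8 mm thick, stands inside at 55 mm along can x and ends in a cone 145 mm above the table
- can_mouth (a point): centre of the can's mouth, at rim height (130 mm above the table), on the shaft's axis; axes of the can. Round the work: a tall microscope to the right of and beyond the can (y below -0.07 where x is over 0.61, its lamp overhead at y below -0.2), a 50 mm slab with bottles up to 0.2 m high to the left (y above 0.28), and a low slide box and small things to the right (y below -0.19)
- can_pin (a point): point on the axis of the guide pin at rim height, 55 mm along can x from can_mouth
- lid_grip (a point): centre of the black bar of the lid's bow handle; its frame is the lid's. The bar runs along lid y: 13 mm in lid x, 94 mm in lid y, 16 mm in z, its centre 53 mm above the lid's underside; pinch it from above across lid x. The lid is a flat round disc, 168 mm across, 5 mm thick, 0.22 kg; it lies on the table with its underside down
- lid_hole (a point): centre of the lid's middle hole, 18 mm wide (for the 12 mm shaft), at the lid's underside, 53 mm straight below lid_grip
- lid_pin_hole (a point): centre of the lid's pin hole, 13 mm wide (for the 8 mm guide pin), at the lid's underside, 55 mm along lid x from lid_hole; marked by a dark ring
- disinfectant_spray: white trigger spray bottle standing, 218 mm tall, within 60 mm of its origin (middle of the underside); bystander
- film_box: orange carton, 62 x 125 x 62 mm (x, y, z), origin in the middle of the underside; bystander
- tube_pink: standing tube with pink cap, 34 mm across, 113 mm tall, origin in the middle of the underside; bystander
- tube_green: standing tube with green cap, 34 mm across, 113 mm tall, origin in the middle of the underside; bystander
- glass_beaker: small clear beaker, 45 mm across, 59 mm tall, origin in the middle of the underside; bystander
- pipette: micropipette lying on its side, 246 x 47 x 23 mm, origin in the middle of the underside; bystander

How it is judged:
By the outcome, as a careful person would: the job done as asked, in the order asked, and still so for the second after the job is handed in, with the robot touching nothing.
It also fails if it takes over 62 s, if anything falls off the work surface, if the arm or the gripper's body presses on something with over 40 N, if the wrist force passes 120 N, or if a joint passes its speed limit or range.

## Robot

A 6-joint arm with a two-finger parallel gripper is mounted at the origin on a cart in front of the work surface, level with it; the furniture and walls round the work are solid. World frame = base frame: x ahead of the robot, y to its left, z up, the work surface at z = 0. Lengths are in m, angles in rad, forces in N, time in s.
With the tool pointing down it reaches from about 0.375 to 0.975 m from the base axis. Payload 3.8 kg.
Tool frame: the origin (TCP) lies on the mounting face of the last link; the fingertips stand 173 mm ahead of it and the grasp point (between the pads) lies 155 mm ahead of it; z points along the fingers, y is the direction in which the jaws open and shut (so a half turn about z gives the same grasp; the last joint's range is limited). The gripper opens to 85 mm and grips with 20 to 120 N. Pads are 22 mm wide; open, the fingers measure 114 mm over their backs; the gripper's body (76 mm by 85 mm) begins 54 mm behind the grasp point. The pads swing forward as they close: fully open they stand 13 mm farther back than shut.
Start: joints at [1.122, 0.264, 1.604, -0, 1.274, -0.037], TCP at [0.27, 0.619, 0.405] pointing down, gripper open.
Joint ranges: [-2.63, 2.63], [-0.94, 2.18], [0.31, 2.57], [-1.31, 4.45], [0, 2.66], [-2.55, 2.55]. Speed limits (rad/s): [2.57, 2.57, 3.14, 3.14, 3.14, 3.14].

## Interface

Orientations are given as a rotation vector (axis times angle).
In Python, from workcell import bot gives the robot as it stands.
- The arm moves only by the shell command python3 -m jog 'ROWS' [FORCE]. ROWS is JSON, a list that holds one entry, the list of rows, each a list of 7 numbers: the closure, from 0 (fully open) to 1 (shut), then the shift along the tool's x, y, z in cm, then the turn, a rotation vector about the tool's x, y, z in rad. A call has 1 to 12 rows; each row is the pose to reach, as a shift and turn from the pose commanded when the call began, along the tool's axes at that moment; what a row does not reach only later rows make up. A row lasts 1/8 s, in which the tool goes at most 62.5 mm and 10.7 degrees, less where a joint would pass 70% of its speed; a pose out of reach is approached as far as the arm can. A call with a gripper value outside its range is refused whole. The fingers move at their own pace and stop on an object; FORCE is the grip in N (left out, the last holds). Time passes only in rows, so rows that repeat a pose let the fingers close. It gives the time, the measured TCP pose, the force and the opening at its end, in the units of the state.
- bot.read_state(): the state, without advancing time (a new reading comes with each control period).
- bot.read_camera(name): name is "scene" or "top"; returns the picture (420x560x3 uint8, red, green, blue); there is no depth.
- bot.camera_model(name): a dict with "intrinsics" (3x3 intrinsics, pixels), "rvec" (rotation vector, rad) and "tvec" (3), from world to camera coordinates, as OpenCV has them. Camera axes: x right, y down, z forward; pixel columns grow to the right and rows downward; lengths in m; the calibration is good to about 2 mm. A picture is of the moment at which its call begins. camera_model takes no time and is no camera call.
- bot.finish_job(): hands the job in, once; it reports no verdict.
The state is a dict: "time": time; "q": joint angles; "joint_vel": joint speeds; "joint_torque": joint torques, N m; "tool_pos": TCP position; "tcp_rot": TCP orientation; "wrist_force": force on the tool from outside, world axes, zero at the start; "torque": the same for the moment, N m; "width": opening from 0.0 (shut) to 1.0 (fully open).
Only numpy, scipy, OpenCV 4.12 (cv2) and the standard library are available. Lean on these libraries where they do the work, as an engineer would, in place of code of your own. Each camera call takes 0.05 s, during which the arm holds its last target.

## Working session

There is one attempt and no reset: what is moved stays moved. The work goes in short steps, Python scripts to look and compute and a shell command to move; the robot and the scene stay as the last step left them, time stands still between calls to the robot, and variables do not carry over. Pictures are saved under pics/ and viewed, and the job is handed in when it is done.

```bash
ls; mkdir -p pics
python3 - <<'E'
from workcell import bot
import cv2
print(bot.read_state())
for n in("scene","top"):
    im=bot.read_camera(n); cv2.imwrite(f"pics/{n}0.png",im[:,:,::-1]); m=bot.camera_model(n); print(n,m)
E
```

```text
pics
{'time': 0.0, 'q': array([ 1.12208152e+00,  2.64783172e-01,  1.60539753e+00,  5.72717578e-06,
        1.27369623e+00, -3.69001519e-02]), 'joint_vel': array([-2.06648276e-04,  2.40597077e-03, -9.32884332e-05,  7.46466578e-04,
       -2.49226469e-03, -7.42417026e-04]), 'joint_torque': array([ 7.19931759e-04, -5.15120244e+01, -3.67311895e+01, -8.48916739e-05,
        1.31351617e-02,  1.46399407e-05]), 'tool_pos': array([0.27003471, 0.61825444, 0.40332864]), 'tcp_rot': array([-0.64220441, -3.07468404,  0.00348021]), 'wrist_force': array([0.24152053, 0.4675664 , 0.19146668]), 'torque': array([ 0.01764372,  0.0182126 , -0.00450434]), 'width': 1.0027279549821775}
scene {'intrinsics': array([[499.57756876,   0.        , 284.72327136],
       [  0.        , 499.57756876, 207.89565767],
       [  0.        ,   0.        ,   1.        ]]), 'rvec': array([ 2.24545083, -0.97638696,  0.36145762]), 'tvec': array([-0.28752881,  0.45964946,  1.04429044])}
top {'intrinsics': array([[419.99707192,   0.        , 283.59703617],
       [  0.        , 419.99707192, 212.67269314],
       [  0.        ,   0.        ,   1.        ]]), 'rvec': array([ 2.11670131, -2.10782767,  0.21986562]), 'tvec': array([0.17832224, 0.59560906, 1.30094116])}
```

View pics/scene0.png

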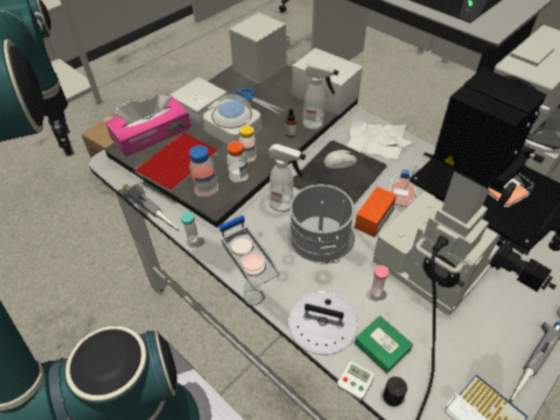

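View pics/top0.png

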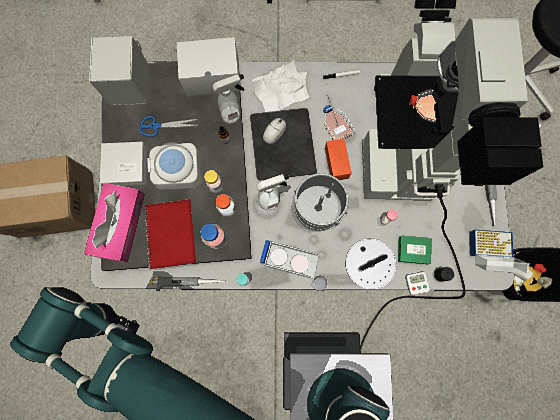

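The scene view shows the tray's blue bar at about (232,224) with two dish positions, the can at (321,222) and the lid at (322,322). In the top view the bar is at (264,252), the can at (321,200) and the lid at (371,264). I'll zoom in to measure them.

```bash
cat > h.py <<'E'
import numpy as np,cv2
from workcell import bot
def cam(n):
    m=bot.camera_model(n);R=cv2.Rodrigues(m["rvec"])[0];return m["intrinsics"],R,m["tvec"]
def ray(n,u,v,z):
    K,R,t=cam(n);c=-R.T@t;d=R.T@np.linalg.solve(K,[u,v,1.]);return c+d*(z-c[2])/d[2]
def proj(n,P):
    m=bot.camera_model(n);return cv2.projectPoints(np.atleast_2d(P).astype(float),m["rvec"],m["tvec"],m["intrinsics"],None)[0][:,0]
def tri(us,ut):
    A=[cam("scene"),cam("top")];P=[K@np.c_[R,t] for K,R,t in A]
    X=cv2.triangulatePoints(P[0],P[1],np.array(us,float).reshape(2,1),np.array(ut,float).reshape(2,1))[:,0];return X[:3]/X[3]
def crop(f,o,x,y,w,h,s):
    im=cv2.imread(f)[y:y+h,x:x+w];cv2.imwrite(o,cv2.resize(im,None,fx=s,fy=s,interpolation=cv2.INTER_CUBIC))
E
python3 - <<'E'
from h import *
crop("pics/top0.png","pics/t1.png",250,165,160,130,5)
crop("pics/scene0.png","pics/s1.png",180,170,200,150,4)
crop("pics/scene0.png","pics/s2.png",270,270,120,90,6)
for n in("scene","top"):
    im=cv2.imread(f"pics/{n}0.png");h=cv2.cvtColor(im,cv2.COLOR_BGR2HSV)
    m=cv2.inRange(h,(105,120,50),(125,255,255))
    N,l,s,c=cv2.connectedComponentsWithStats(m)
    for i in range(1,N):
        if s[i,4]>15:print(n,s[i],c[i])
E
```

```text
scene [190 146  18  17 220] [198.76363636 153.76818182]
scene [402 171   7   7  31] [405.16129032 174.38709677]
scene [219 216  25  16 154] [231.13636364 223.25974026]
top [324 105   8   7  31] [327.19354839 108.22580645]
top [139 116  22  21 188] [149.54255319 126.30319149]
top [201 224  17  17 224] [208.76785714 232.05357143]
top [470 232   6  24  87] [472.36781609 243.31034483]
top [512 235   2  22  23] [512.04347826 245.95652174]
top [260 240  10  23  89] [264.43820225 251.3258427 ]
```

View pics/t1.png

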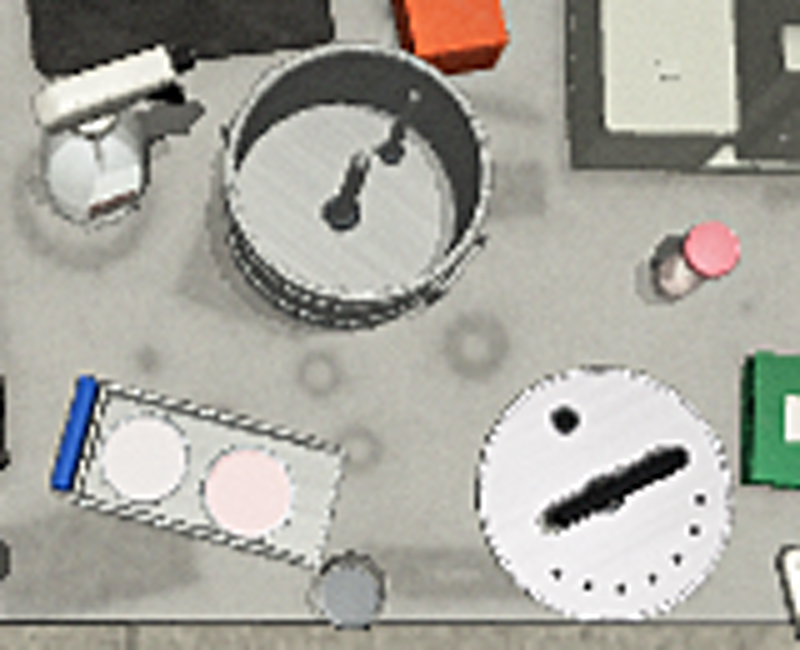

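View pics/s1.png

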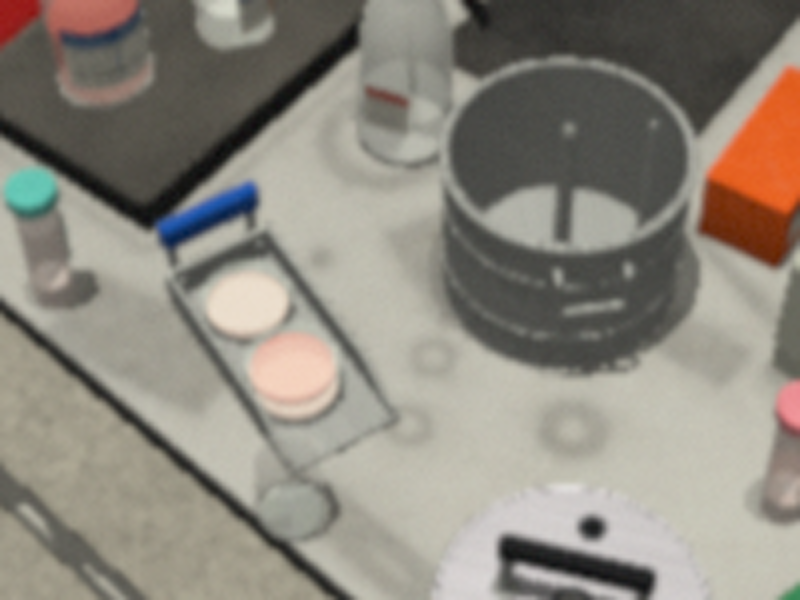

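View pics/s2.png

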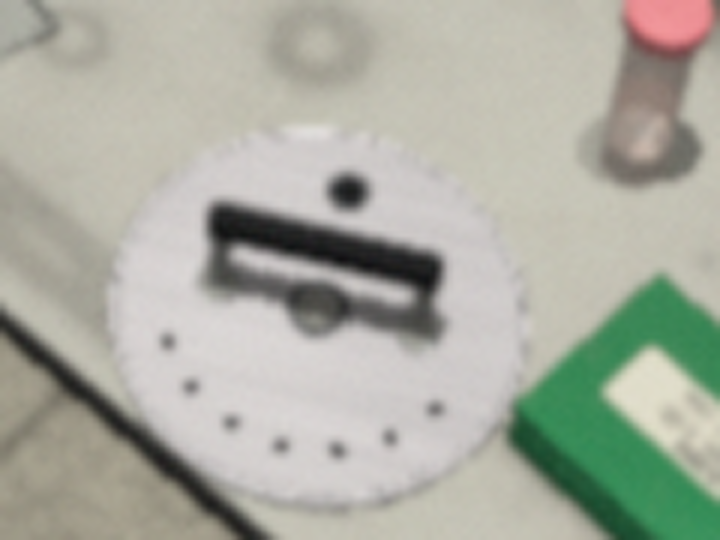

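The dish nearer the lip is the stack, a and c. Dish b is behind it. Next I'll get metric positions.

```bash
cat > meas.py <<'E'
from h import *
f=lambda p,s,o:((p[0]+.5)/s-.5+o[0],(p[1]+.5)/s-.5+o[1])
T=lambda *p:f(p,5,(250,165)); S=lambda *p:f(p,4,(180,170)); S2=lambda *p:f(p,6,(270,270))
np.set_printoptions(precision=4,suppress=True)
# bar
for n,box in(("scene",(215,212,35,25)),("top",(255,235,20,32))):
    im=cv2.imread(f"pics/{n}0.png");h=cv2.cvtColor(im,cv2.COLOR_BGR2HSV)
    m=cv2.inRange(h,(103,110,40),(128,255,255));x,y,w,hh=box;k=np.zeros_like(m);k[y:y+hh,x:x+w]=m[y:y+hh,x:x+w]
    ys,xs=np.nonzero(k);P=np.c_[xs,ys];c=P.mean(0);ev,V=np.linalg.eigh(np.cov((P-c).T))
    pr=(P-c)@V[:,1];
    A,B=c+V[:,1]*pr.max(),c+V[:,1]*pr.min();print("bar",n,c,ray(n,*c,.062 if n=="scene" else .066),[ray(n,*q,.064)[:2] for q in(A,B)])
def show(name,t,s,z):
    print(name,"top",ray("top",*t,z),"scene",ray("scene",*s,z),"tri",tri(s,t))
show("shaft",T(362,160),S(568,128),.150); show("pin",T(413,95),S(654,123),.143)
show("pinhole",T(565,419),S2(348,191),.005)
show("hole c",T(612,497),S2(318,308),.005)
show("barL",T(552,516),S2(215,217),.053+.006);show("barR",T(680,458),S2(435,268),.053+.006)
show("dishAC",T(248,492),S(294,367),.035);show("dishB",T(144,459),S(248,303),.02)
for nm,t,s in(("lipL",T(341,455),S(395,416)),("lipR",T(322,564),S(300,466))):show(nm,t,s,.005)
show("lid bar mid",T(616,487),S2(325,245),.059)
# lid disc
for n in("top","scene"):
    im=cv2.imread(f"pics/{n}0.png").astype(int)
    g=im.min(2); b=im[:,:,0]-im[:,:,1]
    m=((g>190)&(b>0)).astype(np.uint8)*255
    cs=cv2.findContours(m,0,1)[0]
    for c in cs:
        if cv2.contourArea(c)>1200:
            W=np.array([ray(n,*p,.005)[:2] for p in cv2.convexHull(c)[:,0].astype(float)])
            (cc,r)=cv2.minEnclosingCircle(W.astype(np.float32));print("lid",n,cc,r,W.mean(0))
E
python3 meas.py
```

```text
bar scene [231.0126 223.2893] [0.4665 0.2389 0.062 ] [array([0.4343, 0.2467]), array([0.501 , 0.2272])]
bar top [264.4681 251.4681] [0.4679 0.241  0.066 ] [array([0.4343, 0.2498]), array([0.5037, 0.232 ])]
shaft top [0.627  0.0637 0.15  ] scene [0.626  0.0636 0.15  ] tri [0.6269 0.0638 0.1493]
pin top [0.6703 0.0309 0.143 ] scene [0.6716 0.03   0.143 ] tri [0.6711 0.0303 0.1429]
pinhole top [ 0.4866 -0.0823  0.005 ] scene [ 0.4867 -0.0832  0.005 ] tri [ 0.487  -0.0827  0.0039]
hole c top [ 0.435  -0.1115  0.005 ] scene [ 0.4373 -0.1089  0.005 ] tri [ 0.4348 -0.1105  0.0102]
barL top [ 0.4182 -0.0617  0.059 ] scene [ 0.4156 -0.0714  0.059 ] tri [ 0.4209 -0.0654  0.0448]
barR top [ 0.4553 -0.1444  0.059 ] scene [ 0.4564 -0.1481  0.059 ] tri [ 0.4571 -0.1464  0.0554]
dishAC top [0.4347 0.1298 0.035 ] scene [0.4323 0.1219 0.035 ] tri [0.4368 0.1286 0.0236]
dishB top [0.4573 0.1972 0.02  ] scene [0.4549 0.19   0.02  ] tri [0.4593 0.1968 0.0094]
lipL top [0.462  0.0669 0.005 ] scene [0.4635 0.0629 0.005 ] tri [0.4641 0.0655 0.001 ]
lipR top [0.3905 0.0803 0.005 ] scene [0.395  0.0808 0.005 ] tri [0.392  0.0795 0.0092]
lid bar mid top [ 0.4367 -0.103   0.059 ] scene [ 0.4353 -0.1107  0.059 ] tri [ 0.4392 -0.1064  0.0482]
lid top (0.43754327297210693, -0.10690908879041672) 0.08358925580978394 [ 0.4366 -0.0961]
```

```bash
cat > plan.py <<'E'
# usage: plan.py x y z yaz_deg tilt_deg   : shift/turn from measured pose; TCP target; tool y azimuth; tilt about tool x
from h import *
import sys
from scipy.spatial.transform import Rotation as Ro
np.set_printoptions(precision=4,suppress=True)
def Rt(az,tilt=0):
    a=np.radians(az);y=np.array([np.cos(a),np.sin(a),0]);z=np.array([0,0,-1.]);x=np.cross(y,z)
    return Ro.from_matrix(np.c_[x,y,z])*Ro.from_rotvec([np.radians(tilt),0,0])
def st():
    s=bot.read_state();return s,np.array(s["tool_pos"]),Ro.from_rotvec(s["tcp_rot"])
if __name__=="__main__":
    x,y,z,az=map(float,sys.argv[1:5]);tilt=float(sys.argv[5]) if len(sys.argv)>5 else 0
    s,p,R=st();T=Rt(az,tilt)
    print("t",s["time"],"pos",p,"q",s["q"],"F",s["wrist_force"],"w",s["width"])
    yv=R.as_matrix()[:,1];print("y az",np.degrees(np.arctan2(yv[1],yv[0])),"z",R.as_matrix()[:,2])
    print("shift cm",R.inv().apply(np.array([x,y,z])-p)*100,"turn",(R.inv()*T).as_rotvec())
E
python3 plan.py 0.467 0.240 0.333 -104.3; python3 plan.py 0.467 0.240 0.333 -14
python3 - <<'E'
from h import *
for n,t in(("spray base",(269,205)),("green",(243,280)),("beaker",(319,283)),("film",(337,157))):print(n,ray("top",*t,.03))
E
```

```text
t 0.1 pos [0.27   0.6183 0.4035] q [ 1.1221  0.2647  1.6052 -0.      1.2737 -0.0369] F [-0.1955 -0.8084  0.7389] w 0.999047648572666
y az 66.40519368580156 z [-0.0009 -0.0019 -1.    ]
shift cm [-33.1919 -26.7685   7.0999] turn [-0.0004  0.0031  2.9794]
t 0.1 pos [0.27   0.6183 0.4035] q [ 1.1221  0.2647  1.6052 -0.      1.2737 -0.0369] F [-0.1955 -0.8084  0.7389] w 0.999047648572666
y az 66.40519368580156 z [-0.0009 -0.0019 -1.    ]
shift cm [-33.1919 -26.7685   7.0999] turn [-0.0018  0.0014  1.4033]
spray base [0.62750337 0.2296235  0.03      ]
green [0.37988884 0.31039139 0.03      ]
beaker [0.37138775 0.06624807 0.03      ]
film [ 0.79678967 -0.00089362  0.03      ]
```

```bash
python3 -m jog '[[[0.5,-2,-1.5,0,0,0,0.15],[0.5,-5,-4,0,0,0,0.32],[0.5,-9,-7,0,0,0,0.49],[0.5,-13,-10.5,0,0,0,0.66],[0.5,-17,-14,0,0,0,0.83],[0.5,-21,-17,0,0,0,1.0],[0.5,-25,-20,0,0,0,1.17],[0.5,-28.5,-23,0,0,0,1.34],[0.5,-31,-25,0,0,0,1.51],[0.5,-32.5,-26.2,1,0,0,1.68],[0.5,-33.2,-26.8,3,0,0,1.85],[0.5,-33.2,-26.8,5,0,0,2.02]]]' 40; python3 plan.py 0.467 0.240 0.293 -104.3
```

```text
time: 1.6
tool_pos: [0.4674, 0.2392, 0.3539]
tcp_rot: [2.95, 1.081, -0.0]
wrist_force: [-0.0, 1.0, 0.2]
width: 0.501
t 1.6 pos [0.4674 0.2392 0.3539] q [ 0.4256  0.0186  1.9786 -0.0002  1.1445  1.2938] F [-0.0434  1.0435  0.2318] w 0.5006704393842364
y az -49.73874056121339 z [-0.0001 -0.0002 -1.    ]
shift cm [ 0.0269 -0.0853  6.0928] turn [0.0002 0.0002 0.9523]
```

```bash
python3 -m jog '[[[0.5,0,0,1,0,0,0.17],[0.5,0,0,2,0,0,0.34],[0.5,0,0,3,0,0,0.51],[0.5,0,0,4,0,0,0.68],[0.5,0,0,5,0,0,0.85],[0.5,0,-0.1,6,0,0,0.95],[0.5,0,-0.1,6,0,0,0.95]]]'
python3 - <<'E'
from h import *
for n in("scene","top"):cv2.imwrite(f"pics/{n}1.png",bot.read_camera(n)[:,:,::-1])
a=cv2.imread("pics/scene1.png")[130:330,130:400];b=cv2.imread("pics/top1.png")[170:300,200:400]
cv2.imwrite("pics/c1.png",np.vstack([cv2.resize(a,(405,300)),cv2.resize(b,(405,263))]))
E
python3 plan.py 0.467 0.240 0.213 -104.3
```

```text
time: 2.48
tool_pos: [0.4658, 0.2406, 0.2934]
tcp_rot: [3.118, -0.374, -0.004]
wrist_force: [-0.7, 0.4, 0.6]
width: 0.503
t 2.575 pos [0.4664 0.2408 0.2946] q [ 0.4291  0.0784  2.0345 -0.      1.0292  2.2383] F [ 0.2269 -0.6283  1.361 ] w 0.5009614094448152
y az -103.65468337006271 z [-0.0004 -0.0002 -1.    ]
shift cm [0.078  0.0606 8.159 ] turn [0.0003 0.0004 0.0113]
```

View pics/c1.png

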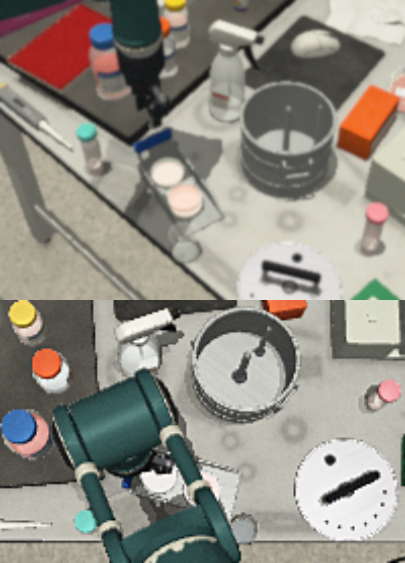

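The gripper is above the blue bar, at about (153,137) in the scene crop. Descending to grasp it.

```bash
python3 -m jog '[[[0.5,0.1,0,2,0,0,0.01],[0.5,0.1,0,4,0,0,0.01],[0.5,0.1,0,6,0,0,0.01],[0.5,0.1,0,7.5,0,0,0.01],[0.5,0.1,0,8.1,0,0,0.01],[0.5,0.1,0,8.1,0,0,0.01],[0.8,0.1,0,8.1,0,0,0.01],[1,0.1,0,8.1,0,0,0.01],[1,0.1,0,8.1,0,0,0.01],[1,0.1,0,8.1,0,0,0.01],[1,0.1,0,8.1,0,0,0.01]]]' 90;python3 plan.py 0.467 0.240 0.213 -104.3
```

```text
time: 3.95
tool_pos: [0.468, 0.2409, 0.2147]
tcp_rot: [-3.116, 0.392, -0.002]
wrist_force: [-1.2, -0.3, 5.9]
width: 0.139
t 3.95 pos [0.468  0.2409 0.2147] q [0.428  0.1838 2.0878 0.     0.8683 2.249 ] F [-1.2274 -0.326   5.9402] w 0.13936077363055044
y az -104.33784487795988 z [ 0.0015  0.0007 -1.    ]
shift cm [-0.0733  0.1068  0.1726] turn [-0.0011 -0.0013 -0.0007]
```

```bash
python3 -m jog '[[[1,0,0,-0.2,0,0,0],[1,0,0,-0.7,0,0,0],[1,0,0,-1.5,0,0,0],[1,0,0,-2.7,-0.01,0,0],[1,0,0,-4.2,-0.02,0,0],[1,0,0,-5.9,-0.04,0,0],[1,0,0,-7.6,-0.06,0,0],[1,0,0,-9.3,-0.08,0,0],[1,0,0,-11,-0.09,0,0],[1,0,0,-12.5,-0.1,0,0],[1,0,0,-13.5,-0.1,0,0],[1,0,0,-14,-0.1,0,0]]]';python3 plan.py 0.467 0.240 0.213 -104.3
python3 - <<'E'
from h import *
for n in("scene","top"):cv2.imwrite(f"pics/{n}2.png",bot.read_camera(n)[:,:,::-1])
a=cv2.imread("pics/scene2.png")[110:330,130:400];b=cv2.imread("pics/top2.png")[170:300,200:400]
cv2.imwrite("pics/c2.png",np.vstack([cv2.resize(a,(405,330)),cv2.resize(b,(405,263))]))
E
```

```text
time: 5.45
tool_pos: [0.4676, 0.2407, 0.3545]
tcp_rot: [3.019, -0.38, -0.018]
wrist_force: [-0.1, 0.0, -2.8]
width: 0.135
t 5.45 pos [0.4676 0.2407 0.3545] q [ 0.4532  0.0427  1.9543 -0.0814  1.2095  2.3056] F [-0.0809  0.0355 -2.7936] w 0.1347657642545402
y az -104.34138307538603 z [-0.0238 -0.0963 -0.9951]
shift cm [-0.049  -1.3243 14.0895] turn [ 0.0993 -0.0007 -0.0007]
```

View pics/c2.png

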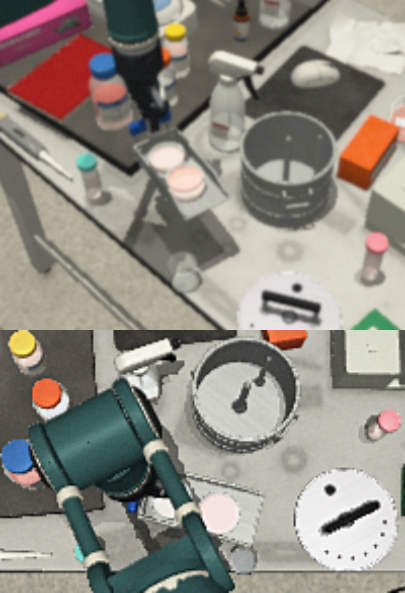

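The tray is off the table with all three dishes still aboard. Next I'll work out a smooth transfer to the can.

```bash
cat > path.py <<'E'
# path.py gx gy gz yaz tilt n [arc] : grasp-point target; prints n rows smooth from measured pose
from plan import *
a=list(map(float,sys.argv[1:6]));n=int(sys.argv[6])
s,p,R=st();M=R.as_matrix();g0=p+.155*M[:,2]
y=M[:,1];az0=np.degrees(np.arctan2(y[1],y[0]));ti0=-np.degrees(np.arcsin(y[2]));
az1=a[3];
print("now grasp",g0,"az",az0,"tilt",ti0,"t",s["time"],"q",s["q"],"F",s["wrist_force"],"w",s["width"])
for k in range(1,n+1):
    u=k/n;f=u*u*(3-2*u)
    g=g0+(np.array(a[:3])-g0)*f;T=Rt(az0+(az1-az0)*f,ti0+(a[4]-ti0)*f);P=g-.155*T.as_matrix()[:,2]
    lip=g+T.as_matrix()@np.array([0,.172,.053])
    print(np.round(R.inv().apply(P-p)*100,1),np.round((R.inv()*T).as_rotvec(),2),"lip",np.round(lip,3))
E
python3 path.py 0.417 0.042 0.23 5.8 -6 24
```

```text
now grasp [0.4638 0.2257 0.1999] az -104.34466577665285 tilt -5.70027014043317 t 5.55 q [ 0.4531  0.0431  1.9547 -0.0815  1.209   2.3056] F [ 0.659   0.7033 -3.327 ] w 0.1369414416477881
[-0.   0.1 -0. ] [-0.    0.   -0.01] lip [0.422 0.053 0.164]
[-0.   0.4 -0. ] [-0.    0.   -0.04] lip [0.426 0.05  0.165]
[-0.1  0.8 -0. ] [-0.    0.01 -0.08] lip [0.432 0.044 0.166]
[-0.2  1.4 -0.1] [-0.    0.01 -0.14] lip [0.441 0.037 0.167]
[-0.3  2.2 -0.1] [-0.    0.02 -0.21] lip [0.452 0.029 0.168]
[-0.4  3.1 -0.2] [-0.    0.03 -0.3 ] lip [0.465 0.021 0.169]
[-0.6  4.  -0.2] [-0.    0.04 -0.39] lip [0.48  0.013 0.171]
[-0.7  5.1 -0.3] [-0.    0.05 -0.5 ] lip [0.495 0.007 0.172]
[-0.9  6.3 -0.3] [-0.    0.06 -0.61] lip [0.511 0.002 0.174]
[-1.   7.6 -0.4] [-0.    0.07 -0.72] lip [ 0.527 -0.001  0.176]
[-1.2  8.9 -0.4] [-0.    0.08 -0.84] lip [ 0.542 -0.001  0.178]
[-1.3 10.2 -0.5] [-0.    0.1  -0.96] lip [0.556 0.    0.18 ]
[-1.4 11.6 -0.5] [-0.    0.11 -1.08] lip [0.568 0.003 0.182]
[-1.5 12.9 -0.6] [-0.    0.12 -1.19] lip [0.578 0.008 0.184]
[-1.5 14.2 -0.6] [-0.    0.13 -1.31] lip [0.586 0.014 0.185]
[-1.6 15.5 -0.7] [-0.    0.14 -1.42] lip [0.592 0.021 0.187]
[-1.6 16.7 -0.7] [-0.    0.15 -1.52] lip [0.596 0.029 0.189]
[-1.6 17.8 -0.8] [-0.    0.16 -1.61] lip [0.597 0.036 0.19 ]
[-1.6 18.8 -0.8] [-0.    0.17 -1.7 ] lip [0.598 0.042 0.192]
[-1.6 19.6 -0.8] [-0.    0.18 -1.77] lip [0.597 0.048 0.193]
[-1.5 20.3 -0.9] [-0.    0.19 -1.83] lip [0.596 0.053 0.194]
[-1.5 20.8 -0.9] [-0.    0.19 -1.87] lip [0.594 0.057 0.195]
[-1.5 21.1 -0.9] [-0.    0.19 -1.9 ] lip [0.593 0.059 0.195]
[-1.5 21.2 -0.9] [-0.    0.2  -1.91] lip [0.593 0.06  0.195]
```

```bash
python3 path.py 0.44 0.134 0.22 -49.3 -6 12
```

```text
now grasp [0.4638 0.2257 0.1999] az -104.34466577665285 tilt -5.70027014043317 t 5.55 q [ 0.4531  0.0431  1.9547 -0.0815  1.209   2.3056] F [ 0.659   0.7033 -3.327 ] w 0.1369414416477881
[-0.   0.2 -0. ] [-0.    0.   -0.02] lip [0.423 0.052 0.165]
[-0.1  0.7 -0.1] [-0.    0.01 -0.07] lip [0.431 0.045 0.166]
[-0.2  1.5 -0.2] [-0.    0.01 -0.15] lip [0.442 0.036 0.168]
[-0.4  2.5 -0.3] [-0.    0.02 -0.25] lip [0.457 0.025 0.17 ]
[-0.6  3.7 -0.4] [-0.    0.04 -0.36] lip [0.474 0.016 0.172]
[-0.7  4.9 -0.5] [-0.    0.05 -0.48] lip [0.492 0.008 0.175]
[-0.9  6.2 -0.6] [-0.    0.06 -0.6 ] lip [0.509 0.003 0.177]
[-1.1  7.5 -0.7] [-0.    0.07 -0.71] lip [ 0.525 -0.     0.18 ]
[-1.2  8.6 -0.8] [-0.    0.08 -0.81] lip [ 0.538 -0.001  0.182]
[-1.3  9.4 -0.9] [-0.    0.09 -0.88] lip [ 0.547 -0.001  0.184]
[-1.3 10.  -1. ] [-0.    0.1  -0.94] lip [ 0.553 -0.     0.185]
[-1.4 10.2 -1. ] [-0.    0.1  -0.96] lip [0.555 0.    0.185]
```

```bash
python3 -m jog '[[[1,0,0.2,0,0,0,-0.02],[1,-0.1,0.7,-0.1,0,0.01,-0.07],[1,-0.2,1.5,-0.2,0,0.01,-0.15],[1,-0.4,2.5,-0.3,0,0.02,-0.25],[1,-0.6,3.7,-0.4,0,0.04,-0.36],[1,-0.7,4.9,-0.5,0,0.05,-0.48],[1,-0.9,6.2,-0.6,0,0.06,-0.6],[1,-1.1,7.5,-0.7,0,0.07,-0.71],[1,-1.2,8.6,-0.8,0,0.08,-0.81],[1,-1.3,9.4,-0.9,0,0.09,-0.88],[1,-1.3,10,-1,0,0.1,-0.94],[1,-1.4,10.2,-1,0,0.1,-0.96]]]'; python3 path.py 0.417 0.042 0.235 5.8 -6 12
```

```text
time: 7.05
tool_pos: [0.4285, 0.1462, 0.3732]
tcp_rot: [2.854, 1.067, 0.056]
wrist_force: [0.7, -0.0, -3.4]
width: 0.137
now grasp [0.439  0.1346 0.219 ] az -49.026236699356566 tilt -5.782618926972438 t 7.05 q [ 0.3093 -0.1567  2.1068 -0.1008  1.152   1.2041] F [ 0.7232 -0.0016 -3.355 ] w 0.13677988363655727
[-0.2  0.1 -0. ] [-0.    0.   -0.02] lip [0.557 0.002 0.184]
[-0.7  0.4 -0.1] [-0.    0.01 -0.07] lip [0.562 0.003 0.185]
[-1.4  0.9 -0.2] [-0.    0.01 -0.15] lip [0.57  0.006 0.186]
[-2.4  1.5 -0.3] [-0.    0.02 -0.25] lip [0.578 0.01  0.188]
[-3.4  2.2 -0.4] [-0.    0.03 -0.36] lip [0.586 0.016 0.19 ]
[-4.6  3.  -0.5] [-0.    0.05 -0.48] lip [0.592 0.023 0.192]
[-5.7  3.8 -0.6] [-0.    0.06 -0.59] lip [0.596 0.032 0.194]
[-6.7  4.6 -0.7] [-0.    0.07 -0.71] lip [0.597 0.04  0.196]
[-7.7  5.2 -0.8] [-0.    0.08 -0.8 ] lip [0.597 0.048 0.198]
[-8.4  5.8 -0.9] [-0.    0.09 -0.88] lip [0.595 0.054 0.199]
[-8.9  6.2 -1. ] [-0.    0.09 -0.93] lip [0.593 0.058 0.2  ]
[-9.   6.3 -1. ] [-0.    0.1  -0.95] lip [0.593 0.06  0.2  ]
```

```bash
python3 -m jog '[[[1,-0.2,0.1,0,0,0,-0.02],[1,-0.7,0.4,-0.1,0,0.01,-0.07],[1,-1.4,0.9,-0.2,0,0.01,-0.15],[1,-2.4,1.5,-0.3,0,0.02,-0.25],[1,-3.4,2.2,-0.4,0,0.03,-0.36],[1,-4.6,3,-0.5,0,0.05,-0.48],[1,-5.7,3.8,-0.6,0,0.06,-0.59],[1,-6.7,4.6,-0.7,0,0.07,-0.71],[1,-7.7,5.2,-0.8,0,0.08,-0.8],[1,-8.4,5.8,-0.9,0,0.09,-0.88],[1,-8.9,6.2,-1,0,0.09,-0.93],[1,-9,6.3,-1,0,0.1,-0.95]]]'; python3 path.py 0.485 0.049 0.29 5.8 30 10;python3 - <<'E'
from h import *
for n in("scene","top"):cv2.imwrite(f"pics/{n}3.png",bot.read_camera(n)[:,:,::-1])
a=cv2.imread("pics/scene3.png")[110:330,130:400];b=cv2.imread("pics/top3.png")[170:300,200:400]
cv2.imwrite("pics/c3.png",np.vstack([cv2.resize(a,(405,330)),cv2.resize(b,(405,263))]))
E
```

```text
time: 8.55
tool_pos: [0.4013, 0.0409, 0.3897]
tcp_rot: [2.061, 2.278, 0.124]
wrist_force: [-0.2, 0.3, -2.1]
width: 0.136
now grasp [0.4174 0.0432 0.2355] az 5.696176460652368 tilt -6.013548503837678 t 8.55 q [ 0.0349 -0.3043  2.191   0.0124  1.1504 -0.0692] F [-0.1612  0.305  -2.1102] w 0.13564586813774343
[ 0.1  0.5 -0.1] [ 0.02 -0.   -0.  ] lip [0.594 0.061 0.199]
[ 0.1  1.8 -0.5] [ 0.07 -0.   -0.  ] lip [0.598 0.061 0.195]
[ 0.1  3.7 -0.9] [ 0.14 -0.   -0.  ] lip [0.601 0.061 0.189]
[ 0.   6.  -1.3] [ 0.22 -0.   -0.  ] lip [0.605 0.062 0.182]
[ 0.   8.4 -1.6] [ 0.31 -0.   -0.  ] lip [0.608 0.062 0.175]
[ 0.  10.9 -1.8] [ 0.41 -0.   -0.  ] lip [0.609 0.062 0.169]
[ 0.  13.1 -1.8] [ 0.49 -0.   -0.  ] lip [0.609 0.062 0.164]
[ 0.  14.8 -1.8] [ 0.56 -0.   -0.  ] lip [0.608 0.062 0.161]
[ 0.  16.  -1.8] [ 0.61 -0.   -0.  ] lip [0.607 0.061 0.159]
[-0.  16.4 -1.7] [ 0.63 -0.   -0.  ] lip [0.607 0.061 0.158]
```

View pics/c3.png

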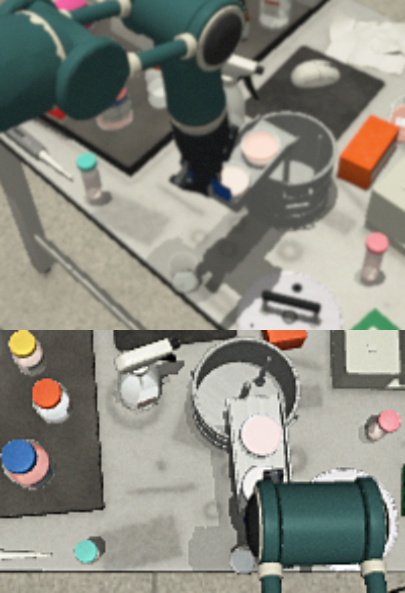

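All three dishes are on the tray and the lip is over the can. Next comes the tip, pivoting about the lip.

```bash
sed -e 's/g0=p+.155\*M\[:,2\]/g0=p+.155*M[:,2]+M@np.array([0,.172,.053])/' -e 's/P=g-.155\*T.as_matrix()\[:,2\]/P=g-.155*T.as_matrix()[:,2]-T.as_matrix()@np.array([0,.172,.053])/' -e 's/lip=g+.*/lip=P/' path.py > lippath.py; python3 lippath.py 0.572 0.058 0.150 5.7 11 6;  python3 lippath.py 0.572 0.058 0.145 5.7 48 20
```

```text
now grasp [0.5932 0.0611 0.2009] az 5.647147988451035 tilt -6.0256890097765 t 8.65 q [ 0.0353 -0.3042  2.191   0.0125  1.1502 -0.068 ] F [ 0.2676  0.3933 -2.1548] w 0.13241734588171117
[ 0.1  0.3 -0. ] [ 0.02 -0.   -0.  ] lip [0.404 0.042 0.39 ]
[ 0.1  1.  -0. ] [ 0.08 -0.   -0.  ] lip [0.411 0.043 0.391]
[0.  1.9 0.1] [ 0.15 -0.   -0.  ] lip [0.421 0.043 0.391]
[0.  3.  0.3] [ 0.22 -0.   -0.  ] lip [0.431 0.044 0.39 ]
[-0.   3.8  0.6] [ 0.28 -0.   -0.  ] lip [0.44  0.045 0.388]
[-0.   4.2  0.7] [ 0.3 -0.  -0. ] lip [0.443 0.045 0.387]
now grasp [0.5932 0.0611 0.2009] az 5.647147988451035 tilt -6.0256890097765 t 8.65 q [ 0.0353 -0.3042  2.191   0.0125  1.1502 -0.068 ] F [ 0.2676  0.3933 -2.1548] w 0.13241734588171117
[ 0.1  0.1 -0.1] [ 0.01 -0.    0.  ] lip [0.402 0.042 0.391]
[ 0.1  0.5 -0.3] [ 0.03 -0.    0.  ] lip [0.406 0.042 0.393]
[ 0.1  1.1 -0.6] [ 0.06 -0.    0.  ] lip [0.411 0.043 0.397]
[ 0.1  1.8 -1. ] [ 0.1 -0.   0. ] lip [0.418 0.044 0.402]
[ 0.1  2.8 -1.5] [ 0.15 -0.    0.  ] lip [0.428 0.045 0.407]
[ 0.1  4.  -1.9] [ 0.2 -0.   0. ] lip [0.439 0.046 0.413]
[ 0.1  5.3 -2.3] [ 0.27 -0.    0.  ] lip [0.451 0.047 0.418]
[ 0.1  6.8 -2.6] [ 0.33 -0.    0.  ] lip [0.466 0.048 0.423]
[ 0.1  8.3 -2.8] [ 0.4 -0.   0. ] lip [0.481 0.049 0.426]
[ 0.1 10.  -2.9] [ 0.47 -0.    0.  ] lip [0.497 0.051 0.429]
[ 0.1 11.6 -2.8] [ 0.54 -0.    0.  ] lip [0.514 0.053 0.43 ]
[ 0.  13.3 -2.6] [ 0.61 -0.    0.  ] lip [0.53  0.054 0.43 ]
[ 0.  14.9 -2.4] [ 0.68 -0.    0.  ] lip [0.546 0.056 0.429]
[ 0.  16.4 -2. ] [ 0.74 -0.    0.  ] lip [0.561 0.057 0.427]
[ 0.  17.7 -1.5] [ 0.8 -0.   0. ] lip [0.575 0.058 0.424]
[ 0.  18.9 -1.1] [ 0.84 -0.    0.  ] lip [0.587 0.06  0.42 ]
[ 0.  19.9 -0.7] [ 0.89 -0.    0.  ] lip [0.597 0.061 0.417]
[ 0.  20.6 -0.3] [ 0.92 -0.    0.  ] lip [0.605 0.061 0.415]
[ 0.  21.1 -0.1] [ 0.94 -0.    0.  ] lip [0.61  0.062 0.413]
[ 0.  21.2 -0. ] [ 0.94 -0.    0.  ] lip [0.611 0.062 0.412]
```

```bash
python3 -m jog '[[[1,0,0.3,0,0.02,0,0],[1,0,1,0,0.08,0,0],[1,0,1.9,0.1,0.15,0,0],[1,0,3,0.3,0.22,0,0],[1,0,3.8,0.6,0.28,0,0],[1,0,4.2,0.7,0.3,0,0],[1,0,4.2,0.7,0.3,0,0]]]'; python3 lippath.py 0.572 0.058 0.145 5.7 50 8
```

```text
time: 9.52
tool_pos: [0.4442, 0.0455, 0.3871]
tcp_rot: [-2.013, -2.225, 0.213]
wrist_force: [-0.2, -0.3, -2.6]
width: 0.136
now grasp [0.572  0.0594 0.1497] az 5.75717120797444 tilt 11.152144296109688 t 9.525 q [ 0.0485 -0.0955  2.0313 -0.0056  1.4005 -0.05  ] F [-0.1879 -0.2598 -2.5639] w 0.13626264127601947
[ 0.1  0.6 -0.5] [ 0.03 -0.    0.  ] lip [0.451 0.047 0.391]
[ 0.1  2.3 -1.6] [ 0.11 -0.    0.  ] lip [0.47  0.049 0.399]
[ 0.1  4.8 -3. ] [ 0.21 -0.    0.  ] lip [0.497 0.051 0.407]
[ 0.   7.9 -4.3] [ 0.34 -0.    0.  ] lip [0.53  0.054 0.414]
[ 0.  11.2 -5.2] [ 0.46 -0.    0.  ] lip [0.563 0.058 0.416]
[ 0.  14.1 -5.6] [ 0.57 -0.    0.  ] lip [0.592 0.06  0.415]
[-0.  16.1 -5.7] [ 0.65 -0.    0.  ] lip [0.613 0.062 0.412]
[-0.  16.9 -5.7] [ 0.68 -0.    0.  ] lip [0.621 0.063 0.41 ]
```

```bash
python3 -m jog '[[[1,0,0.6,-0.5,0.03,0,0],[1,0,2.3,-1.6,0.11,0,0],[1,0,4.8,-3,0.21,0,0],[1,0,7.9,-4.3,0.34,0,0],[1,0,11.2,-5.2,0.46,0,0],[1,0,14.1,-5.6,0.57,0,0],[1,0,16.1,-5.7,0.65,0,0],[1,0,16.9,-5.7,0.68,0,0],[1,0,16.9,-5.7,0.68,0,0],[1,0,16.9,-5.7,0.68,0,0],[1,0,16.9,-5.7,0.68,0,0],[1,0,16.9,-5.7,0.68,0,0]]]'; python3 lippath.py 0.572 0.058 0.145 5.7 50 1;python3 - <<'E'
from h import *
for n in("scene","top"):cv2.imwrite(f"pics/{n}4.png",bot.read_camera(n)[:,:,::-1])
a=cv2.imread("pics/scene4.png")[110:330,180:450];b=cv2.imread("pics/top4.png")[150:280,230:430]
cv2.imwrite("pics/c4.png",np.vstack([cv2.resize(a,(405,330)),cv2.resize(b,(405,263))]))
E
```

```text
time: 11.02
tool_pos: [0.6192, 0.0628, 0.4114]
tcp_rot: [-1.624, -1.798, 0.835]
wrist_force: [0.3, 0.0, -2.4]
width: 0.134
now grasp [0.5705 0.0591 0.146 ] az 6.000391648230252 tilt 50.02762737573056 t 11.025 q [ 0.0672  0.4487  1.4613 -0.0255  2.1044 -0.0371] F [ 0.2918  0.0096 -2.4058] w 0.1338115086573589
[-0.   0.2 -0. ] [-0. -0.  0.] lip [0.621 0.063 0.41 ]
```

View pics/c4.png

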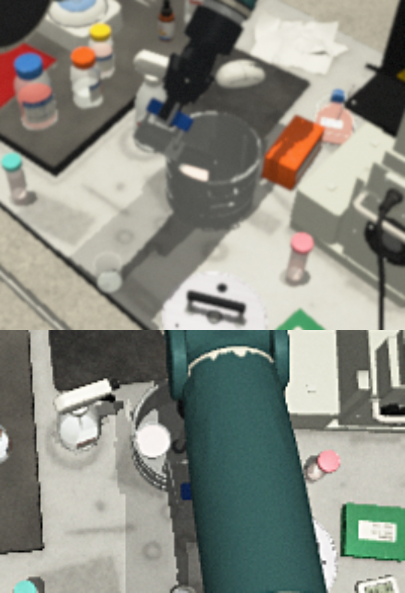

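Run:
```python
from h import *
crop("pics/scene4.png","pics/c4b.png",255,160,110,95,7)
```

View pics/c4b.png

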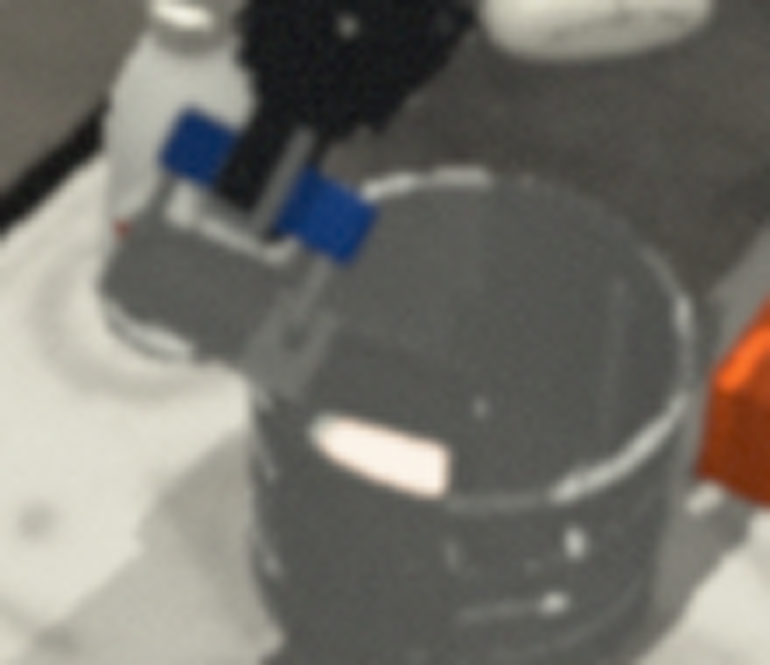

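```bash
python3 - <<'E'
from h import *
print(tri((309,225.7),(305.6,204.9)))
crop("pics/top4.png","pics/c4t.png",280,170,80,70,9)
for z in (.02,.06,.1,.14): print(z,ray("top",305.6,204.9,z),ray("scene",309,225.7,z))
E
python3 -m jog '[[[1,0,-0.3,-0.3,0.05,0,0],[1,0,-0.6,-0.6,0.1,0,0],[1,0,-0.6,-0.6,0.1,0,0],[1,0,-0.6,-0.6,0.1,0,0]]]'
python3 - <<'E'
from h import *
for n in("scene","top"):cv2.imwrite(f"pics/{n}5.png",bot.read_camera(n)[:,:,::-1])
crop("pics/scene5.png","pics/c5b.png",255,160,110,95,7)
E
```

```text
[0.63239316 0.10651468 0.01346441]
0.02 [0.63066669 0.10701592 0.02      ] [0.62838364 0.10300574 0.02      ]
0.06 [0.62146995 0.10915153 0.06      ] [0.60277473 0.08204756 0.06      ]
0.1 [0.61227322 0.11128714 0.1       ] [0.57716582 0.06108938 0.1       ]
0.14 [0.60307648 0.11342275 0.14      ] [0.55155691 0.0401312  0.14      ]
time: 11.62
tool_pos: [0.6205, 0.0629, 0.4189]
tcp_rot: [-1.561, -1.728, 0.91]
wrist_force: [-0.1, 0.1, -2.4]
width: 0.135
```

View pics/c4t.png

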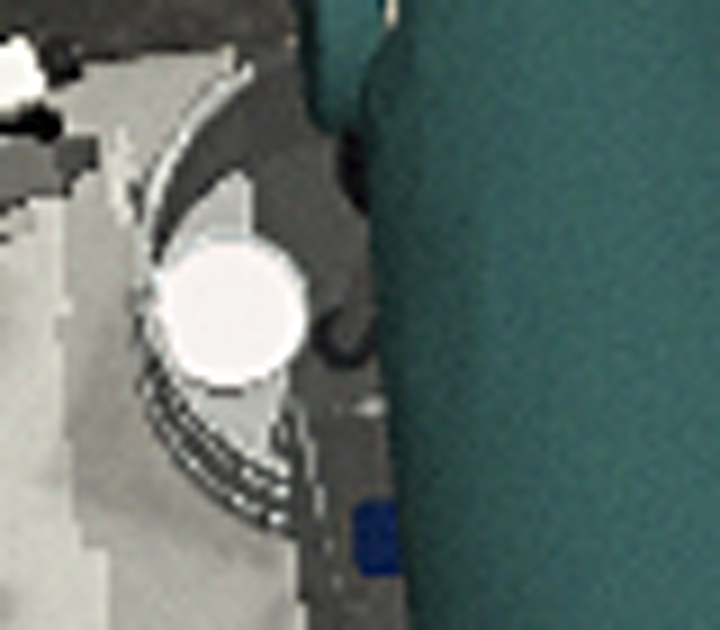

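View pics/c5b.png

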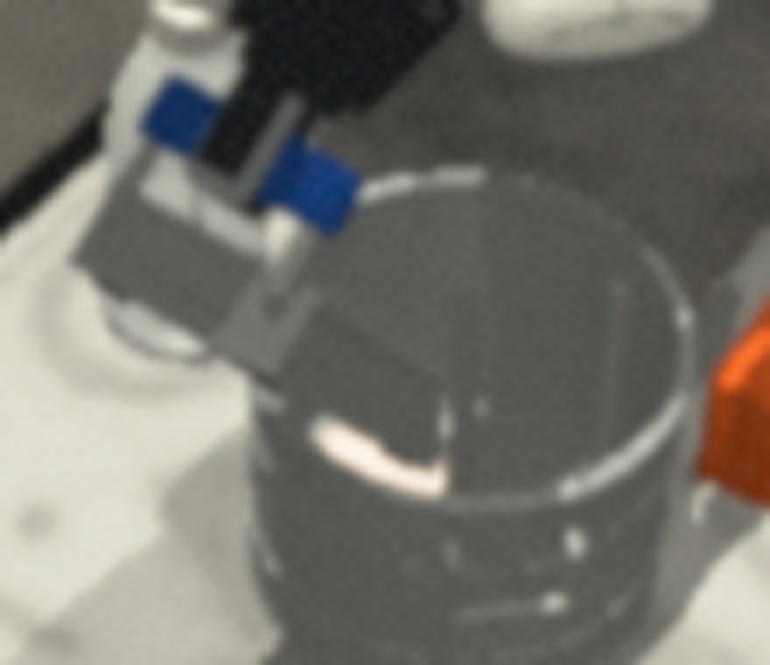

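A dish is lying flat on the can floor at about (0.63, 0.107). I'll level the tray and check that it is empty.

```bash
python3 lippath.py 0.575 0.058 0.185 5.7 -3 11
```

```text
now grasp [0.5453 0.0565 0.1598] az 6.073955089083271 tilt 55.79005889943229 t 11.725 q [ 0.0676  0.4747  1.4362 -0.0295  2.2041 -0.039 ] F [ 0.7978  0.3242 -1.4486] w 0.13311294560789885
[ 0.2 -0.5  0.3] [-0.02 -0.01 -0.  ] lip [0.615 0.064 0.421]
[ 0.1 -1.8  1.3] [-0.09 -0.01 -0.  ] lip [0.599 0.062 0.427]
[ 0.1 -3.6  2.9] [-0.19 -0.01  0.  ] lip [0.576 0.059 0.433]
[ 0.1 -5.6  5. ] [-0.31 -0.01  0.  ] lip [0.547 0.056 0.437]
[ 0.  -7.4  7.7] [-0.44 -0.01  0.  ] lip [0.515 0.053 0.437]
[ 0.  -8.8 10.7] [-0.58 -0.01  0.  ] lip [0.483 0.049 0.432]
[-0.  -9.7 13.7] [-0.72 -0.    0.  ] lip [0.453 0.046 0.422]
[ -0.  -10.1  16.5] [-0.84 -0.    0.  ] lip [0.428 0.043 0.41 ]
[ -0.  -10.1  18.8] [-0.94 -0.    0.  ] lip [0.409 0.041 0.397]
[ -0.  -10.   20.3] [-1. -0.  0.] lip [0.397 0.04  0.387]
[-0.  -9.9 20.9] [-1.03 -0.    0.  ] lip [0.393 0.04  0.384]
```

```bash
python3 -m jog '[[[1,0,-0.5,0.3,-0.02,0,0],[1,0,-1.8,1.3,-0.09,0,0],[1,0,-3.6,2.9,-0.19,0,0],[1,0,-5.6,5,-0.31,0,0],[1,0,-7.4,7.7,-0.44,0,0],[1,0,-8.8,10.7,-0.58,0,0],[1,0,-9.7,13.7,-0.72,0,0],[1,0,-10.1,16.5,-0.84,0,0],[1,0,-10.1,18.8,-0.94,0,0],[1,0,-10,20.3,-1,0,0],[1,0,-9.9,20.9,-1.03,0,0]]]'
python3 - <<'E'
from h import *
for n in("scene","top"):cv2.imwrite(f"pics/{n}6.png",bot.read_camera(n)[:,:,::-1])
a=cv2.imread("pics/scene6.png")[110:330,180:450];b=cv2.imread("pics/top6.png")[150:280,230:430]
cv2.imwrite("pics/c6.png",np.vstack([cv2.resize(a,(405,330)),cv2.resize(b,(405,263))]))
E
python3 path.py 0.44 0.134 0.22 -49.3 0 12
```

```text
time: 13.1
tool_pos: [0.3913, 0.0402, 0.3831]
tcp_rot: [2.085, 2.303, 0.069]
wrist_force: [-0.4, 0.6, -1.8]
width: 0.137
now grasp [0.4005 0.0418 0.2286] az 5.678039907410256 tilt -3.1628291228657197 t 13.2 q [ 0.0355 -0.3015  2.1995  0.0086  1.1888 -0.0667] F [ 0.2108  0.3209 -1.583 ] w 0.13844029905805139
[0.3 0.1 0. ] [ 0.   -0.01  0.02] lip [0.575 0.058 0.185]
[0.8 0.4 0.1] [ 0.   -0.01  0.07] lip [0.578 0.054 0.184]
[1.5 0.9 0.2] [ 0.01 -0.01  0.15] lip [0.581 0.047 0.182]
[2.5 1.5 0.3] [ 0.01 -0.02  0.25] lip [0.583 0.04  0.18 ]
[3.6 2.2 0.4] [ 0.02 -0.02  0.36] lip [0.583 0.032 0.178]
[4.7 2.9 0.6] [ 0.03 -0.02  0.48] lip [0.581 0.023 0.176]
[5.7 3.6 0.7] [ 0.03 -0.03  0.6 ] lip [0.577 0.016 0.174]
[6.7 4.2 0.9] [ 0.04 -0.03  0.71] lip [0.571 0.011 0.172]
[7.6 4.8 1. ] [ 0.04 -0.03  0.81] lip [0.565 0.007 0.17 ]
[8.2 5.2 1.1] [ 0.05 -0.03  0.89] lip [0.558 0.005 0.168]
[8.7 5.5 1.2] [ 0.05 -0.03  0.94] lip [0.554 0.004 0.167]
[8.8 5.6 1.2] [ 0.05 -0.03  0.96] lip [0.552 0.004 0.167]
```

View pics/c6.png

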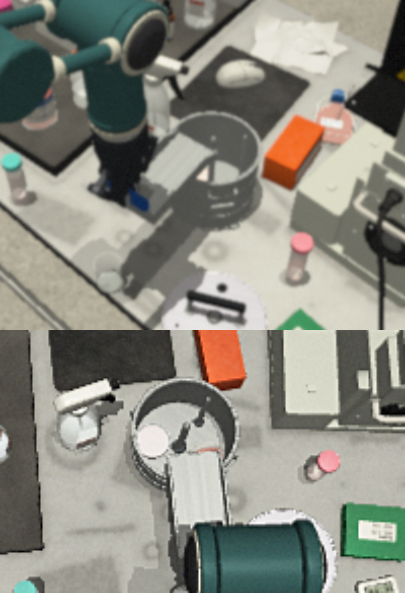

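The tray is empty. I'll set it back near its old place but about 2 cm further from the beaker.

```bash
python3 -m jog '[[[1,0.3,0.1,0,0,-0.01,0.03],[1,1,0.6,0.1,0.01,-0.01,0.12],[1,2.2,1.4,0.3,0.01,-0.02,0.25],[1,3.6,2.2,0.4,0.02,-0.02,0.39],[1,5.2,3.2,0.6,0.03,-0.03,0.54],[1,6.5,4.1,0.9,0.04,-0.03,0.69],[1,7.6,4.8,1,0.04,-0.03,0.81],[1,8.4,5.3,1.1,0.05,-0.03,0.91],[1,8.8,5.6,1.2,0.05,-0.03,0.96]]]'; python3 path.py 0.487 0.232 0.14 -100 0 10
```

```text
time: 14.32
tool_pos: [0.4418, 0.1343, 0.3755]
tcp_rot: [-2.945, -1.089, 0.001]
wrist_force: [0.6, -0.5, -2.0]
width: 0.139
now grasp [0.4416 0.1344 0.2205] az -49.419844198092186 tilt 0.08808602078522472 t 14.325 q [ 0.2405 -0.1267  2.0748  0.0015  1.1941  1.1025] F [ 0.6128 -0.5275 -2.0369] w 0.13875651479964016
[ 0.3 -0.1  0.2] [-0.   -0.    0.02] lip [0.551 0.004 0.165]
[ 1.  -0.5  0.8] [-0.    0.    0.09] lip [0.546 0.004 0.159]
[ 2.1 -1.   1.7] [-0.    0.    0.19] lip [0.537 0.006 0.15 ]
[ 3.4 -1.6  2.8] [-0.    0.    0.31] lip [0.524 0.01  0.139]
[ 4.9 -2.2  4. ] [-0.    0.    0.44] lip [0.51  0.017 0.127]
[ 6.3 -2.9  5.2] [-0.    0.    0.57] lip [0.494 0.027 0.115]
[ 7.7 -3.5  6.3] [-0.    0.    0.69] lip [0.48  0.039 0.104]
[ 8.8 -4.   7.2] [-0.    0.    0.79] lip [0.468 0.05  0.095]
[ 9.5 -4.3  7.8] [-0.    0.    0.86] lip [0.46  0.059 0.089]
[ 9.8 -4.5  8.1] [-0.    0.    0.88] lip [0.457 0.063 0.087]
```

```bash
python3 -m jog '[[[1,0.3,-0.1,0,0,0,0.02],[1,1,-0.5,0,0,0,0.09],[1,2.1,-1,0,0,0,0.19],[1,3.4,-1.6,0,0,0,0.31],[1,4.9,-2.2,0,0,0,0.44],[1,6.3,-2.9,0.5,0,0,0.57],[1,7.7,-3.5,2,0,0,0.69],[1,8.8,-4,4,0,0,0.79],[1,9.5,-4.3,6,0,0,0.86],[1,9.8,-4.5,8,0,0,0.88],[1,9.8,-4.5,9.5,0,0,0.88]]]'; python3 path.py 0.487 0.232 0.06 -100 0 6
```

```text
time: 15.7
tool_pos: [0.4859, 0.2319, 0.2793]
tcp_rot: [-3.13, 0.266, 0.002]
wrist_force: [-0.1, 0.2, -2.1]
width: 0.134
now grasp [0.4857 0.232  0.1243] az -99.7037440352415 tilt 0.028237729281980737 t 15.7 q [0.3986 0.1211 2.0191 0.0013 1.0022 2.1381] F [-0.1358  0.2217 -2.0827] w 0.13396397892565154
[-0.  -0.   0.5] [-0.  0.  0.] lip [0.457 0.062 0.066]
[ 0.  -0.   1.7] [-0.  0.  0.] lip [0.457 0.063 0.055]
[ 0.  -0.   3.2] [-0.  0.  0.] lip [0.457 0.063 0.039]
[ 0.1 -0.   4.8] [-0.  0.  0.] lip [0.457 0.063 0.024]
[ 0.1 -0.   6. ] [-0.  0.  0.] lip [0.457 0.063 0.012]
[ 0.1 -0.   6.4] [-0.    0.    0.01] lip [0.457 0.063 0.007]
```

```bash
python3 -m jog '[[[1,0,0,1,0,0,0],[1,0,0,2.5,0,0,0],[1,0,0,4,0,0,0],[1,0,0,5.2,0,0,0],[1,0,0,5.8,0,0,0],[1,0,0,6.1,0,0,0],[1,0,0,6.3,0,0,0],[1,0,0,6.4,0,0,0],[1,0,0,6.4,0,0,0]]]'; python3 path.py 0.487 0.232 0.06 -100 0 1
```

```text
time: 16.82
tool_pos: [0.4856, 0.2318, 0.2165]
tcp_rot: [-3.129, 0.267, 0.0]
wrist_force: [-0.0, -0.5, -2.3]
width: 0.138
now grasp [0.4856 0.2319 0.0615] az -99.74524276091664 tilt 0.06805169597320584 t 16.825 q [0.3986 0.2018 2.0617 0.0015 0.8777 2.1385] F [-0.0325 -0.4895 -2.2663] w 0.1381776198139437
[ 0.1 -0.   0.1] [-0.  0.  0.] lip [0.457 0.063 0.007]
```

```bash
python3 -m jog '[[[1,0,0,0.1,0,0,0],[1,0,0,0.15,0,0,0],[1,0,0,0.2,0,0,0],[1,0,0,0.2,0,0,0]]]'; python3 path.py 0.487 0.232 0.06 -100 0 1
```

```text
time: 17.32
tool_pos: [0.4856, 0.2318, 0.2147]
tcp_rot: [-3.129, 0.267, 0.001]
wrist_force: [-1.4, -0.5, 4.7]
width: 0.135
now grasp [0.4855 0.232  0.0597] az -99.75133923724007 tilt 0.0639795824265071 t 17.325 q [0.3987 0.2043 2.0625 0.0017 0.8747 2.1386] F [-1.3686 -0.4945  4.6719] w 0.13466595963974964
[ 0.1 -0.  -0. ] [-0.  0.  0.] lip [0.457 0.063 0.007]
```

```bash
python3 -m jog '[[[0.6,0,0,0,0,0,0],[0.5,0,0,0,0,0,0],[0.5,0,0,0,0,0,0],[0.5,0,0,-0.5,0,0,0],[0.5,0,0,-2,0,0,0],[0.5,0,0,-4.5,0,0,0],[0.5,0,0,-7.5,0,0,0],[0.5,0,0,-10,0,0,0],[0.5,0,0,-11,0,0,0]]]'; python3 path.py 0.437 -0.1065 0.16 25.5 0 16
```

```text
time: 18.45
tool_pos: [0.4863, 0.2319, 0.3273]
tcp_rot: [-3.127, 0.267, -0.006]
wrist_force: [-0.0, 0.1, 0.5]
width: 0.499
now grasp [0.4869 0.2323 0.1723] az -99.74426919155508 tilt 0.1974753400122165 t 18.45 q [0.3983 0.0683 1.9792 0.0013 1.0895 2.1386] F [-0.0166  0.0724  0.4537] w 0.4992134490801375
[0.1 0.4 0. ] [ 0.   -0.   -0.02] lip [0.461 0.059 0.119]
[0.1 1.5 0. ] [ 0.   -0.   -0.09] lip [0.472 0.046 0.118]
[0.1 3.2 0.1] [ 0.  -0.  -0.2] lip [0.488 0.029 0.118]
[0.2 5.3 0.2] [ 0.   -0.   -0.34] lip [0.508 0.01  0.117]
[0.3 7.9 0.3] [ 0.   -0.   -0.51] lip [ 0.532 -0.008  0.116]
[ 0.3 10.8  0.4] [ 0.   -0.01 -0.69] lip [ 0.557 -0.024  0.115]
[ 0.4 13.9  0.5] [ 0.   -0.01 -0.89] lip [ 0.58  -0.035  0.114]
[ 0.5 17.1  0.6] [ 0.   -0.01 -1.09] lip [ 0.599 -0.041  0.113]
[ 0.6 20.3  0.7] [ 0.   -0.01 -1.3 ] lip [ 0.613 -0.043  0.112]
[ 0.6 23.4  0.8] [ 0.   -0.01 -1.49] lip [ 0.62  -0.041  0.111]
[ 0.7 26.2  0.9] [ 0.   -0.01 -1.68] lip [ 0.62  -0.039  0.11 ]
[ 0.7 28.8  0.9] [ 0.   -0.01 -1.84] lip [ 0.616 -0.036  0.109]
[ 0.8 31.   1. ] [ 0.   -0.01 -1.98] lip [ 0.609 -0.034  0.108]
[ 0.8 32.7  1.1] [ 0.   -0.01 -2.09] lip [ 0.601 -0.033  0.108]
[ 0.9 33.8  1.1] [ 0.   -0.01 -2.16] lip [ 0.595 -0.032  0.107]
[ 0.9 34.2  1.1] [ 0.   -0.01 -2.19] lip [ 0.592 -0.032  0.107]
```

```bash
python3 -m jog '[[[0.5,0.1,1.5,0,0,0,-0.12],[0.5,0.1,4,0,0,0,-0.29],[0.5,0.2,7,0,0,0,-0.46],[0.5,0.3,10.5,0,0,0,-0.63],[0.5,0.4,14.5,0,0,0,-0.8],[0.5,0.5,18.5,0,0,0,-0.97],[0.5,0.6,22.5,0,0,0,-1.14],[0.5,0.7,26,0,0,0,-1.31],[0.5,0.8,29,0,0,0,-1.48],[0.5,0.8,31.5,0,0,0,-1.65],[0.5,0.9,33.4,0,0,0,-1.82],[0.5,0.9,34.2,0,0,0,-1.98]]]'
python3 - <<'E'
from h import *
for n in("scene","top"):cv2.imwrite(f"pics/{n}7.png",bot.read_camera(n)[:,:,::-1])
crop("pics/scene7.png","pics/s7.png",180,170,200,150,4)
crop("pics/top7.png","pics/t7.png",250,165,160,130,5)
E
python3 path.py 0.437 -0.1065 0.11 25.5 0 4
```

```text
time: 19.95
tool_pos: [0.4361, -0.1079, 0.3237]
tcp_rot: [-1.935, -2.473, -0.0]
wrist_force: [-0.8, -0.2, 0.7]
width: 0.499
now grasp [ 0.436  -0.1075  0.1687] az 13.634765148910216 tilt 0.04549675205764178 t 20.05 q [-0.2977 -0.1028  2.1544  0.0007  1.0913 -0.536 ] F [0.3562 0.4353 0.4337] w 0.499368453564199
[0.  0.  0.9] [-0.   -0.   -0.03] lip [ 0.602 -0.061  0.106]
[0.1 0.1 2.9] [-0.  -0.  -0.1] lip [ 0.599 -0.049  0.086]
[0.1 0.1 5. ] [-0.   -0.   -0.17] lip [ 0.594 -0.038  0.066]
[0.1 0.1 5.9] [-0.   -0.   -0.21] lip [ 0.592 -0.032  0.057]
```

View pics/s7.png

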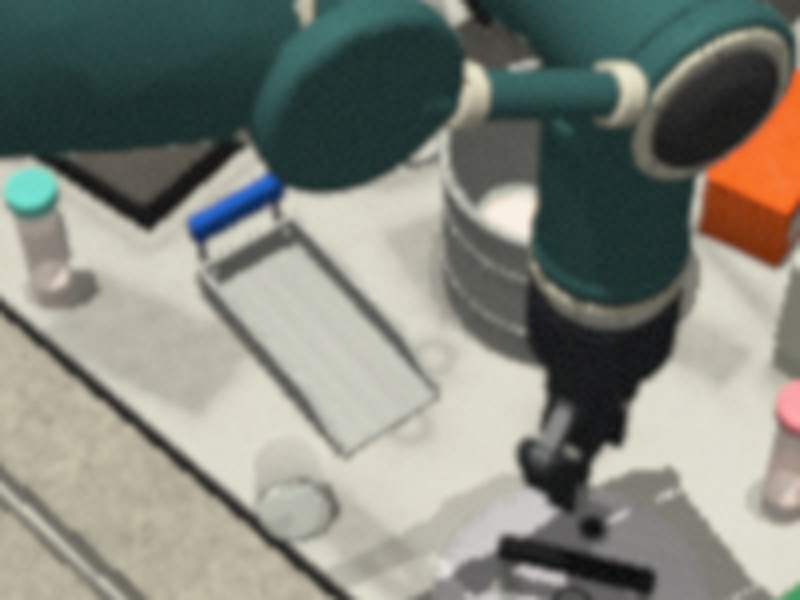

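View pics/t7.png

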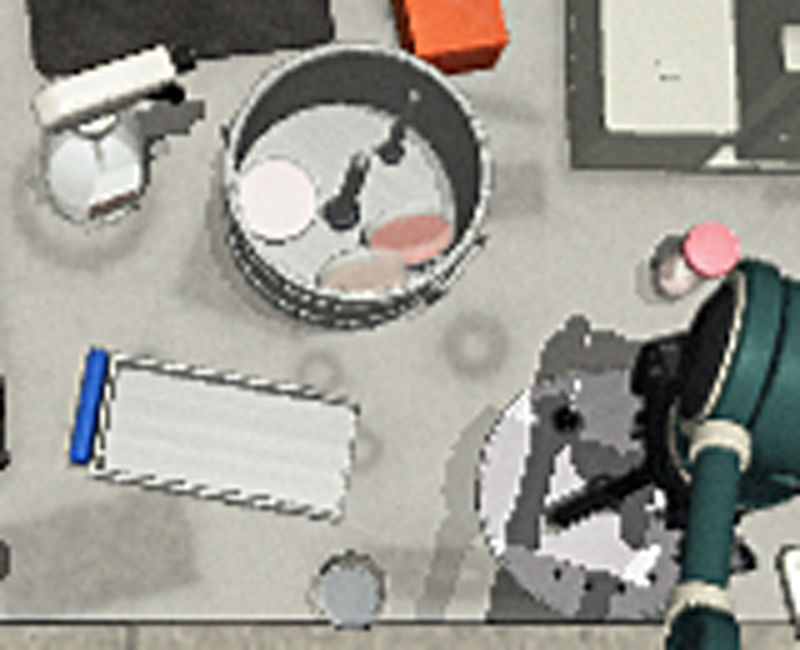

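All three dishes are in the can and the empty tray lies flat. Now I'll grasp the lid.

```bash
python3 -m jog '[[[0.5,0.1,0.1,1,0,0,-0.07],[0.5,0.1,0.1,3,0,0,-0.14],[0.5,0.1,0.1,5,0,0,-0.21],[0.5,0.1,0.1,5.5,0,0,-0.21],[0.5,0.1,0.1,5.5,0,0,-0.21]]]'; python3 path.py 0.4375 -0.1065 0.055 25.5 0 4
python3 - <<'E'
from h import *
for n in("scene","top"):cv2.imwrite(f"pics/{n}8.png",bot.read_camera(n)[:,:,::-1])
crop("pics/scene8.png","pics/s8.png",260,250,140,110,5)
E
```

```text
time: 20.68
tool_pos: [0.4372, -0.1055, 0.2688]
tcp_rot: [-1.673, -2.657, -0.001]
wrist_force: [-0.4, 0.2, -0.3]
width: 0.5
now grasp [ 0.437  -0.1053  0.1138] az 25.610830514785214 tilt 0.030821790063613883 t 20.675 q [-0.2924 -0.0342  2.204   0.0011  0.9733 -0.74  ] F [-0.4489  0.2374 -0.3247] w 0.49973606353624284
[ 0.  -0.   0.9] [-0. -0.  0.] lip [ 0.592 -0.031  0.052]
[-0.  -0.   2.9] [-0. -0.  0.] lip [ 0.592 -0.032  0.031]
[-0.1 -0.   5. ] [-0. -0.  0.] lip [ 0.593 -0.032  0.011]
[-0.1 -0.   5.9] [-0. -0.  0.] lip [ 0.593 -0.032  0.002]
```

View pics/s8.png

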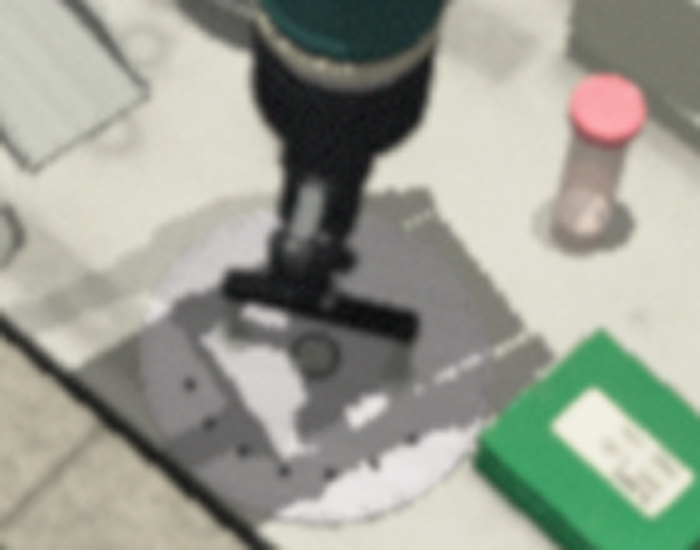

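The gripper is centred over the lid bar, at about (318,300) in the crop. Lower and grasp.

```bash
python3 -m jog '[[[0.5,0,0,1.5,0,0,0],[0.5,0,0,3.5,0,0,0],[0.5,0,0,5.2,0,0,0],[0.5,0,0,5.8,0,0,0],[0.5,0,0,5.8,0,0,0],[0.8,0,0,5.8,0,0,0],[1,0,0,5.8,0,0,0],[1,0,0,5.8,0,0,0],[1,0,0,5.8,0,0,0],[1,0,0,5.8,0,0,0]]]' 90; python3 path.py 0.4375 -0.1065 0.055 25.5 0 1
```

```text
time: 22.02
tool_pos: [0.4378, -0.1059, 0.2119]
tcp_rot: [1.67, 2.66, 0.002]
wrist_force: [-0.7, -0.7, 5.6]
width: 0.128
now grasp [ 0.438  -0.1058  0.0569] az 25.73629224444906 tilt -0.07151228964522692 t 22.025 q [-0.2929  0.0529  2.2439  0.0009  0.8438 -0.7427] F [-0.7267 -0.6759  5.6196] w 0.12808969634322576
[-0.  -0.1  0.2] [0. 0. 0.] lip [ 0.593 -0.032  0.002]
```

```bash
python3 -m jog '[[[1,0,0,-0.2,0,0,0],[1,0,0,-0.8,0,0,0],[1,0,0,-2,0,0,0],[1,0,0,-4,0,0,0],[1,0,0,-6.5,0,0,0],[1,0,0,-9,0,0,0],[1,0,0,-11.5,0,0,0],[1,0,0,-14,0,0,0],[1,0,0,-16,0,0,0],[1,0,0,-17.5,0,0,0],[1,0,0,-18,0,0,0]]]'; python3 path.py 0.6268 0.0637 0.240 -37.2 0 12
```

```text
time: 23.4
tool_pos: [0.4375, -0.1059, 0.3922]
tcp_rot: [1.671, 2.66, 0.002]
wrist_force: [0.1, 0.4, -2.2]
width: 0.131
now grasp [ 0.4377 -0.1058  0.2372] az 25.732337226010138 tilt -0.07986838445721785 t 23.4 q [-0.2932 -0.1648  2.0761  0.0009  1.2292 -0.7426] F [ 0.0626  0.4224 -2.2374] w 0.13133666081488515
[ 0.1  0.5 -0. ] [0.   0.   0.02] lip [ 0.598 -0.031  0.184]
[ 0.5  1.8 -0. ] [0.   0.   0.08] lip [ 0.612 -0.031  0.185]
[ 1.1  3.8 -0. ] [ 0.   -0.    0.17] lip [ 0.633 -0.032  0.185]
[ 1.8  6.3 -0.1] [ 0.   -0.    0.28] lip [ 0.656 -0.034  0.185]
[ 2.7  9.2 -0.1] [ 0.   -0.    0.41] lip [ 0.681 -0.036  0.185]
[ 3.5 12.2 -0.1] [ 0.   -0.    0.55] lip [ 0.703 -0.038  0.186]
[ 4.4 15.2 -0.2] [ 0.   -0.    0.69] lip [ 0.723 -0.04   0.186]
[ 5.2 18.1 -0.2] [ 0.   -0.    0.81] lip [ 0.738 -0.042  0.186]
[ 6.  20.6 -0.2] [ 0.   -0.    0.93] lip [ 0.75  -0.042  0.187]
[ 6.5 22.6 -0.2] [ 0.   -0.    1.02] lip [ 0.758 -0.041  0.187]
[ 6.9 23.9 -0.2] [ 0.   -0.    1.08] lip [ 0.762 -0.041  0.187]
[ 7.1 24.4 -0.2] [ 0.  -0.   1.1] lip [ 0.764 -0.04   0.187]
```

```bash
python3 -m jog '[[[1,0.1,0.5,0,0,0,0.02],[1,0.5,1.8,0,0,0,0.08],[1,1.1,3.8,0,0,0,0.17],[1,1.8,6.3,0,0,0,0.28],[1,2.7,9.2,0,0,0,0.41],[1,3.5,12.2,0,0,0,0.55],[1,4.4,15.2,0,0,0,0.69],[1,5.2,18.1,0,0,0,0.81],[1,6,20.6,0,0,0,0.93],[1,6.5,22.6,0,0,0,1.02],[1,6.9,23.9,0,0,0,1.08],[1,7.1,24.4,0,0,0,1.1]]]'; python3 -m jog '[[[1,0,0,0,0,0,0],[1,0,0,0,0,0,0]]]';python3 path.py 0.6268 0.0637 0.240 -37.2 0 1;python3 - <<'E'
from h import *
for n in("scene","top"):cv2.imwrite(f"pics/{n}9.png",bot.read_camera(n)[:,:,::-1])
crop("pics/scene9.png","pics/s9.png",240,130,150,120,5)
crop("pics/top9.png","pics/t9.png",265,140,120,100,6)
E
```

```text
time: 24.9
tool_pos: [0.6266, 0.0648, 0.3891]
tcp_rot: [-2.813, -1.393, 0.004]
wrist_force: [-0.1, -0.5, -1.5]
width: 0.126
time: 25.15
tool_pos: [0.6259, 0.0637, 0.3905]
tcp_rot: [-2.814, -1.394, 0.002]
wrist_force: [-0.0, 0.1, -2.1]
width: 0.13
now grasp [0.6257 0.0639 0.2355] az -37.28261698260856 tilt 0.09521344225828955 t 25.15 q [0.0617 0.1877 1.7228 0.0009 1.2325 0.7121] F [-0.04    0.1082 -2.1377] w 0.12996072795147884
[ 0.   0.1 -0.4] [-0.  0. -0.] lip [ 0.764 -0.04   0.187]
```

View pics/s9.png

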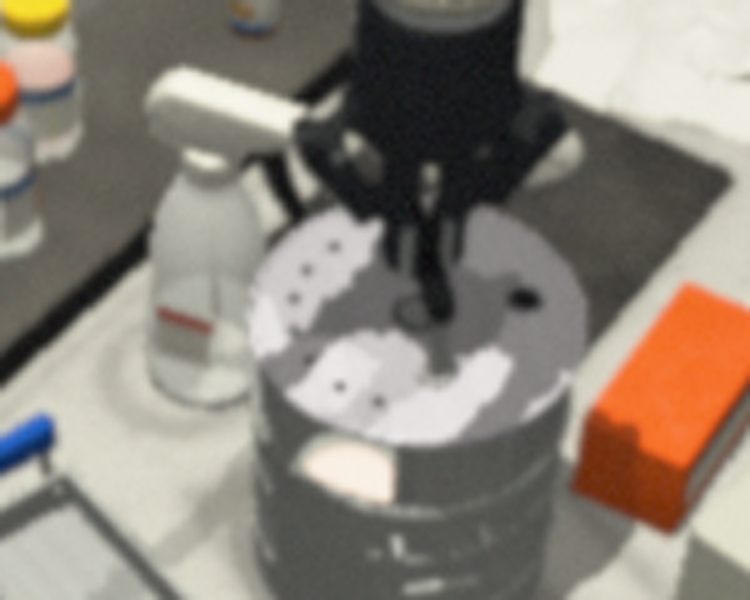

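View pics/t9.png

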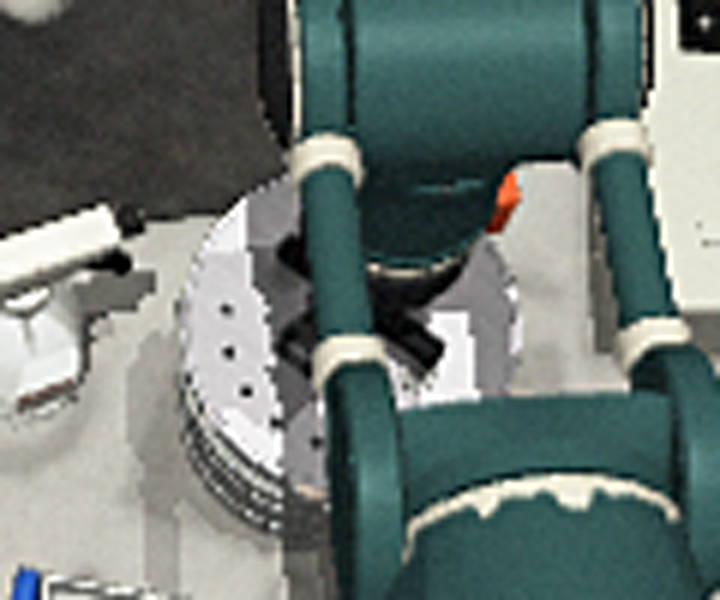

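Run:
```python
from h import *
f=lambda p,s,o:((p[0]+.5)/s-.5+o[0],(p[1]+.5)/s-.5+o[1])
z=.1836
ph=ray("scene",*f((525,299),5,(240,130)),z);hc=ray("scene",*f((415,312),5,(240,130)),z)
print("pinhole",ph,"hole",hc,"d",ph-hc)
im=cv2.imread("pics/s9.png")
def fit(n,pts,s,o,z):
    W=np.array([ray(n,*f(p,s,o),z)[:2] for p in pts]);A=np.c_[2*W,np.ones(len(W))];b=(W**2).sum(1);x=np.linalg.lstsq(A,b,rcond=None)[0]
    r=np.sqrt(x[2]+x[0]**2+x[1]**2);print(n,"circle",x[:2],"r",r,"res",np.round(np.hypot(*(W-x[:2]).T)-r,4))
# fixed top-edge points read from the crops
fit("scene",[(248,318),(262,278),(300,232),(340,208),(578,375),(589,315),(560,250),(510,220)],5,(240,130),z)
fit("top",[(290,178),(240,207),(205,250),(182,308),(186,372),(518,330),(505,270)],6,(265,140),z)
```

```text
pinhole [0.67181627 0.02963728 0.1836    ] hole [0.62786731 0.06404688 0.1836    ] d [ 4.39489549e-02 -3.44096065e-02 -1.11022302e-16]
scene circle [0.62793385 0.06037033] r 0.08411322098342071 res [ 0.0014 -0.0014 -0.0009  0.0011  0.     -0.0009  0.0016 -0.001 ]
top circle [0.62427981 0.0640713 ] r 0.08373929971094868 res [ 0.0005 -0.0001 -0.0009  0.0003  0.0003 -0.0003  0.0003]
```

The lid's holes are within about 1.5 mm of the shaft and pin axes: pin hole (0.672, 0.030) against pin (0.671, 0.030). Lowering in stages while watching the force.

```bash
python3 -m jog '[[[1,0,0,0.5,0,0,0],[1,0,0,1.2,0,0,0],[1,0,0,1.8,0,0,0],[1,0,0,2.2,0,0,0],[1,0,0,2.5,0,0,0],[1,0,0,2.7,0,0,0],[1,0,0,2.8,0,0,0],[1,0,0,2.9,0,0,0]]]';python3 path.py 0.6268 0.0637 0.240 -37.2 0 1;python3 - <<'E'
from h import *
for n in("scene",):cv2.imwrite(f"pics/{n}10.png",bot.read_camera(n)[:,:,::-1])
crop("pics/scene10.png","pics/s10.png",240,130,150,120,5)
E
```

```text
time: 26.25
tool_pos: [0.6264, 0.0641, 0.3621]
tcp_rot: [-2.814, -1.394, -0.0]
wrist_force: [-0.1, 0.0, -2.4]
width: 0.132
now grasp [0.6263 0.0642 0.2071] az -37.29406867932996 tilt 0.04444598925935858 t 26.25 q [0.0621 0.2084 1.752  0.0011 1.1813 0.7125] F [-0.0896  0.0033 -2.3693] w 0.1316748721739655
[-0.   0.1 -3.3] [-0. -0. -0.] lip [ 0.764 -0.04   0.187]
```

View pics/s10.png

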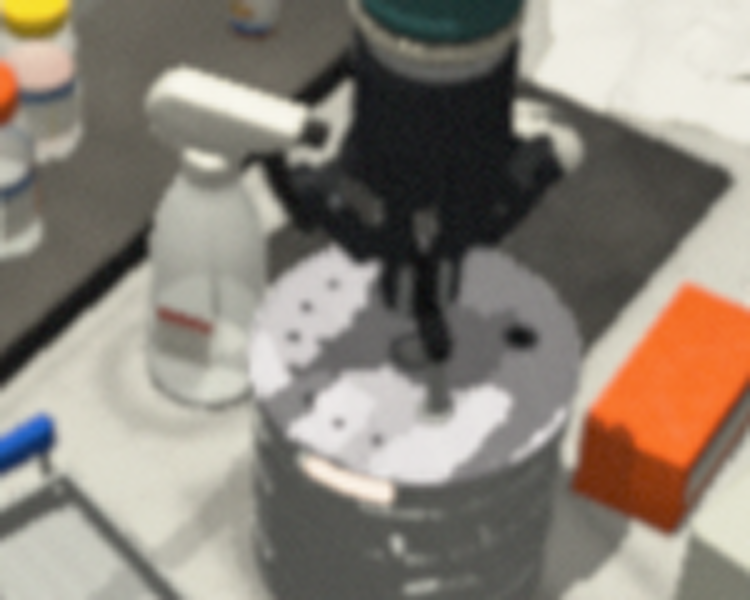

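```bash
python3 -m jog '[[[1,0,0,0.2,0,0,0],[1,0,0,0.4,0,0,0],[1,0,0,0.6,0,0,0],[1,0,0,0.8,0,0,0],[1,0,0,0.8,0,0,0]]]';python3 -m jog '[[[1,0,0,0.2,0,0,0],[1,0,0,0.4,0,0,0],[1,0,0,0.6,0,0,0],[1,0,0,0.6,0,0,0]]]'
```

```text
time: 26.92
tool_pos: [0.6262, 0.0641, 0.3536]
tcp_rot: [-2.814, -1.394, 0.001]
wrist_force: [0.5, 0.5, -2.1]
width: 0.132
time: 27.42
tool_pos: [0.6262, 0.0641, 0.3476]
tcp_rot: [-2.814, -1.394, 0.001]
wrist_force: [0.4, -0.0, -2.4]
width: 0.131
```

```bash
python3 -m jog '[[[1,0,0,0.15,0,0,0],[1,0,0,0.3,0,0,0],[1,0,0,0.4,0,0,0],[1,0,0,0.4,0,0,0]]]';python3 -m jog '[[[1,0,0,0.05,0,0,0],[1,0,0,0.1,0,0,0],[1,0,0,0.1,0,0,0]]]';python3 -m jog '[[[1,0,0,0.05,0,0,0],[1,0,0,0.1,0,0,0],[1,0,0,0.1,0,0,0]]]'
```

```text
time: 27.92
tool_pos: [0.6262, 0.064, 0.3438]
tcp_rot: [-2.814, -1.394, 0.001]
wrist_force: [0.4, -0.7, -1.9]
width: 0.129
time: 28.3
tool_pos: [0.6263, 0.0641, 0.3429]
tcp_rot: [-2.814, -1.394, 0.0]
wrist_force: [-0.0, -0.8, -1.5]
width: 0.128
time: 28.68
tool_pos: [0.6263, 0.0641, 0.3419]
tcp_rot: [-2.814, -1.394, 0.0]
wrist_force: [0.3, 0.9, -3.2]
width: 0.131
```

```bash
python3 -m jog '[[[1,0,0,0.05,0,0,0],[1,0,0,0.1,0,0,0],[1,0,0,0.1,0,0,0]]]';python3 -m jog '[[[1,0,0,0.05,0,0,0],[1,0,0,0.05,0,0,0]]]'
```

```text
time: 29.05
tool_pos: [0.6263, 0.0641, 0.3419]
tcp_rot: [-2.814, -1.394, -0.0]
wrist_force: [-3.7, 0.2, 5.6]
width: 0.135
time: 29.3
tool_pos: [0.6263, 0.0641, 0.3419]
tcp_rot: [-2.814, -1.394, -0.001]
wrist_force: [-5.2, -0.0, 7.8]
width: 0.129
```

The lid touches the rim at underside z ≈ 0.130. I'll look before releasing, then open and rise.

```bash
python3 -m jog '[[[0.8,0,0,0,0,0,0],[0.6,0,0,0,0,0,0],[0.5,0,0,0,0,0,0],[0.5,0,0,0,0,0,0],[0.5,0,0,-0.5,0,0,0],[0.5,0,0,-2,0,0,0],[0.5,0,0,-4.5,0,0,0],[0.5,0,0,-7.5,0,0,0],[0.5,0,0,-10,0,0,0],[0.5,0,0,-11,0,0,0]]]';python3 path.py 0.45 0.20 0.25 -37.2 0 8
```

```text
time: 30.55
tool_pos: [0.6268, 0.064, 0.454]
tcp_rot: [2.814, 1.394, 0.007]
wrist_force: [0.8, -0.1, -0.9]
width: 0.502
now grasp [0.6275 0.0642 0.2991] az -37.29460284584293 tilt -0.15923120607255684 t 30.55 q [0.0619 0.152  1.6471 0.0011 1.3379 0.7126] F [ 0.8008 -0.1006 -0.8609] w 0.502147445691844
[ 0.1 -1.   0.2] [ 0. -0. -0.] lip [ 0.757 -0.034  0.244]
[ 0.1 -3.5  0.8] [ 0. -0. -0.] lip [ 0.737 -0.019  0.239]
[ 0.1 -7.1  1.5] [ 0. -0. -0.] lip [0.708 0.003 0.231]
[  0.1 -11.2   2.4] [ 0. -0. -0.] lip [0.676 0.028 0.222]
[  0.1 -15.3   3.3] [ 0. -0. -0.] lip [0.643 0.053 0.213]
[  0.1 -18.8   4.1] [ 0. -0. -0.] lip [0.615 0.075 0.205]
[  0.1 -21.4   4.6] [ 0. -0. -0.] lip [0.595 0.09  0.199]
[  0.1 -22.3   4.8] [ 0. -0. -0.] lip [0.587 0.096 0.197]
```

```bash
python3 -m jog '[[[0.5,0,-1,0,0,0,0],[0.5,0,-4,0,0,0,0],[0.5,0,-8,0,0,0,0],[0.5,0,-12,0,0,0,0],[0.5,0,-16,0,0,0,0],[0.5,0,-19,0,0,0,0],[0.5,0,-20,0,0,0,0],[0.5,0,-20,0,0,0,0]]]';python3 - <<'E'
from h import *
for n in("scene","top"):cv2.imwrite(f"pics/{n}11.png",bot.read_camera(n)[:,:,::-1])
crop("pics/scene11.png","pics/s11.png",200,150,200,150,4)
crop("pics/top11.png","pics/t11.png",250,165,160,130,5)
E
```

```text
time: 31.55
tool_pos: [0.4667, 0.1854, 0.4499]
tcp_rot: [-2.813, -1.396, 0.002]
wrist_force: [0.5, -1.0, -0.2]
width: 0.501
```

View pics/s11.png

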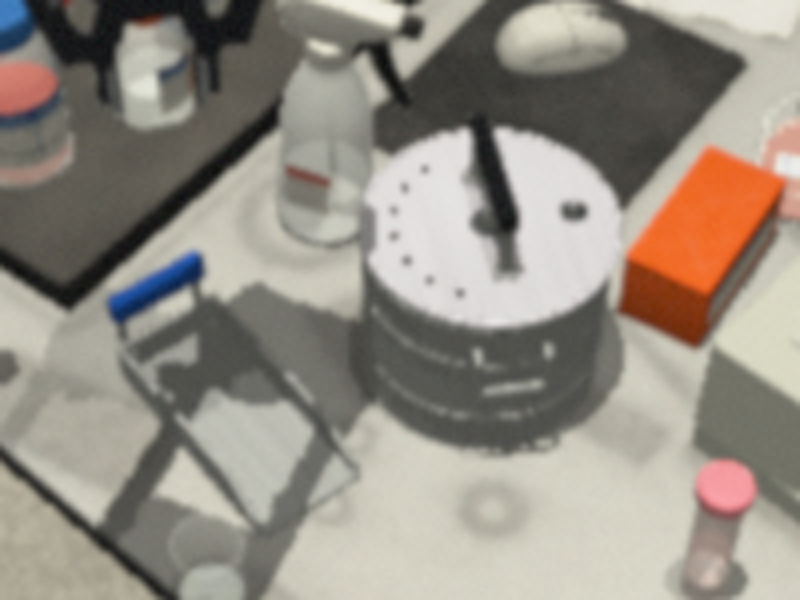

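View pics/t11.png

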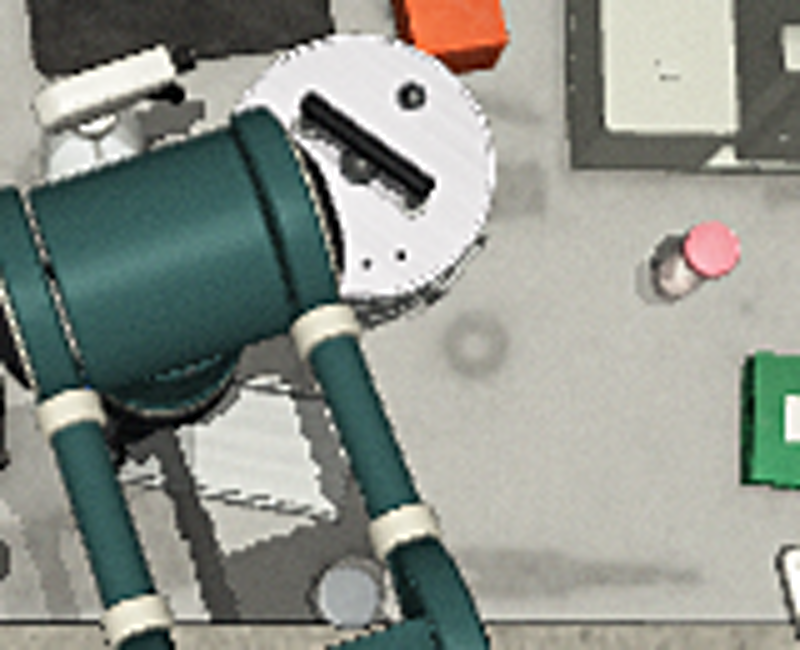

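The lid is seated: the pin shows in its hole at (573,211), the shaft sits under the bar, and the rim line is even. A quick numeric check, then I'll hand in.

Run:
```python
from h import *
im=cv2.imread("pics/scene11.png").astype(int)
m=((im.min(2)>175)&(im[:,:,0]-im[:,:,1]>0)).astype(np.uint8)*255; m[:, :285]=0;m[:180]=0;m[235:]=0;m[:,362:]=0
c=max(cv2.findContours(m,0,1)[0],key=cv2.contourArea);P=cv2.convexHull(c)[:,0].astype(float)
for z in (.125,.135,.145):
    W=np.array([ray("scene",*p,z)[:2] for p in P]);x=np.linalg.lstsq(np.c_[2*W,np.ones(len(W))],(W**2).sum(1),rcond=None)[0]
    r=np.sqrt(x[2]+x[0]**2+x[1]**2);d=np.hypot(*(W-x[:2]).T)-r;print(z,x[:2],r,"rms",d.std(),len(P))
s=bot.read_state();print(s["time"],s["wrist_force"]);print(bot.finish_job())
```

```text
0.125 [ 0.66108904 -0.00575405] 0.0023828393179931035 rms 0.0006207484073986683 4
0.135 [ 0.65364484 -0.0104332 ] 0.0023579930900987367 rms 0.0006142757693559246 4
0.145 [ 0.64620064 -0.01511234] 0.002333146862174271 rms 0.0006078031313131555 4
31.65 [-0.25781817 -0.80828288  0.28646035]
the job is handed in; nothing more can be done
None
```

All three culture dishes are in the can, the empty tray is back down flat, and the lid is on the can. I handed the job in at 31.65 s.

- **Dishes and tray:** The pictures after tipping show all three dishes inside the can, the tray empty, and the tray flat on the table. I set it about 2 cm from its old place so it stayed clear of the beaker.
- **Lid:** I lowered it in small steps over the shaft and pin, with no sideways force on the way down. It touched the rim with its underside at about 0.130 m, the rim height. Then I let go and backed off. In the last pictures it lies evenly on the rim, with the pin and shaft in their holes.
- **Force and other objects:** The wrist force read under 10 N at every reading. I saw nothing else on the table moved in the pictures, but I did not measure those objects.
- **Failed check:** The numeric check of the lid's outline picked up only a small patch of 4 points, so it says nothing about flatness. My evidence for flatness is the contact height and the pictures.

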